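Turn the slotted disc and push the locking bar through

TASK

Lock the spindle fixture on the worktop: push the black stud sideways with closed fingertips so that the yellow disc turns until its slot lines up with the steel bar, then push the bar by its red end plate through the slot until it is fully home, the plate up against the grey guide. Only push: do not take the stud or the plate between the fingers, lift nothing, leave the loose gear, bushing and bracket where they are, and draw the hand clear at the end.

Things in the scene. Friction and masses are not known exactly. Their poses are not given: they have to be found in the camera images.
- lock_fixture: fixed fixture, dark steel base 8 mm thick, 285 mm long, 100 mm wide at the disc and 52 mm at the rail. Origin: on the vertical disc axis at worktop height; z up; the bar slides along its x axis, home being towards +x. Behind the guide an open aluminium rail runs from x = -216 to -82 mm, with a groove 14 mm wide, floor at z = 19, walls up to z = 27
- guide (a point): centre of the rear face (x = -82 mm) of the grey guide block, 20 mm above the worktop; the block reaches from x = -82 to -46 mm, is 38 mm wide and, with its screw heads, 42 mm high; the bar runs through it under a bridge
- keeper (a point): centre of the steel keeper arch beyond the disc, 25 mm above the worktop; it reaches from x = 48 to 62 mm of the fixture, 37 mm wide, top 41 mm high, opening 17 mm wide
- lock_disc (a joint): angle of the disc about the fixture's z, counter-clockwise from above positive. Slot along the bar at 0 and at -3.14 (either will do). Starts between -2.5 and -0.6, stud on the keeper's side. Stud on the fixture's +y side at 0, on its -y side at -3.14. No stops; friction holds it where it is left (about 2 N at the stud turns it)
- slot_centre (a point): centre of the disc's slot, on the disc axis, at the disc's top face, 32 mm above the worktop. Its x axis runs along the slot. The slot is 17 mm wide and goes right across the yellow disc (radius 42 mm), its floor at z = 18 mm; mouth corners are chamfered 2 mm. The stud stands on this frame's +y
- stud_top (a point): centre of the top of the black stud on the disc: round post 16 mm diameter, 31 mm from the disc axis, standing 30 mm above the disc's yellow face, its top 62 mm above the worktop
- lock_bar: loose steel bar, 12 mm wide and high, 146 mm long with end plate, about 230 g, lying in the rail's groove (1 mm play each side). Origin: underside of the nose tip (leading end, tapered 2 mm); the bar lies back from it along its -x. The nose starts at fixture x = -62 to -50 mm; fully home it is at +58, in the keeper. A push of 1 to 3 N slides it
- end_plate (a point): centre of the red upright plate on the rear end of the bar, 143 mm behind the nose: 6 mm thick along the bar, 34 mm wide, 30 mm high, from 29 to 59 mm above the worktop. Push its rear face (away from the disc). At home its front face meets the rear of the grey guide block, a firm stop
- gear: loose steel spur gear, 48 mm diameter, 18 mm high, lying flat beside the rail; origin centre of underside; leave it alone
- bushing: loose tan flanged bushing, 34 mm diameter, 28 mm high, standing beside the disc; origin centre of underside; leave it alone
- bracket: loose blue angle bracket, 40x30x35 mm, standing beside the rail; origin centre of underside; leave it alone
Not all that is in view belongs to the job. Leave any green look-alike of the lock_bar alone.

How it is judged:
On the way, in this order (a step that is already met when the one before it is completed fails the run):
1. the disc is turned so that its slot lines up with the bar, the bar still outside the disc (angle between the x axis of slot_centre and the x axis of lock_fixture, either way round below 0.16 rad and x of lock_bar in the frame of lock_fixture below -0.036 m), for 0.2 s.
2. the bar is pushed through the slot into the keeper (x of lock_bar in the frame of lock_fixture above 0.052 m), for 0.2 s.
At the end, for the whole second after the job is handed in: the bar lies straight through the disc's slot with its nose in the keeper, its end plate within 6 mm of the guide, at rest, and the robot is clear (x of lock_bar in the frame of lock_fixture above 0.052 m and y of lock_bar in the frame of lock_fixture between -0.008 and 0.008 m and z of lock_bar in the frame of lock_fixture below 0.026 m and angle between the x axis of lock_bar and the x axis of lock_fixture, either way round below 0.08 rad and angle between the x axis of slot_centre and the x axis of lock_fixture, either way round below 0.16 rad and linear speed of lock_bar below 0.01 m/s); the robot touches nothing.
It fails at once if the bar is lifted (nose or end plate raised more than 12 mm) (height (world z) of lock_bar above 0.031 m or height (world z) of end_plate above 0.056 m).
It fails at once if the stud is taken between the fingers (horizontal distance between the grasp point and stud_top below 0.008 m and height (world z) of the grasp point below 0.077 m).
It fails at once if the end plate is taken between the fingers (horizontal distance between the grasp point and end_plate below 0.006 m and height (world z) of the grasp point below 0.074 m).
It fails at once if the gear, bushing or bracket is moved more than 15 mm (distance of any of gear, bushing, bracket from where it was at the start of the episode above 0.015 m).
It also fails if it takes over 64 s, if anything falls off the work surface, if the arm or the gripper's body presses on something with over 40 N, if the wrist force passes 120 N, or if a joint passes its speed limit or range.

ROBOT

A 7-joint arm with a two-finger parallel gripper is mounted at the origin on a cart in front of the work surface, level with it; the furniture and walls round the work are solid. World frame = base frame: x ahead of the robot, y to its left, z up, the work surface at z = 0. Lengths are in m, angles in rad, forces in N, time in s.
With the tool pointing down it reaches from about 0.425 to 0.825 m from the base axis. Payload 3.6 kg.
Tool frame: the origin (TCP) lies at the very end of the fingers, on their centre line; the grasp point (between the pads) lies 19 mm behind it; x points along the fingers, y is the direction in which the jaws open and shut, and the axes are right-handed (so a half turn about x gives the same grasp; the last joint's range is limited). The gripper opens to 85 mm and grips with 20 to 120 N. Pads are 22 mm wide; open, the fingers measure 114 mm over their backs; the gripper's body (76 mm by 85 mm) begins 54 mm behind the grasp point. The pads swing forward as they close: fully open they stand 13 mm farther back than shut.
Start: joints at [1.125, 0.615, -0.013, 1.423, 0.008, 1.103, -0.04], TCP at [0.264, -0.594, 0.192] pointing down, gripper open.
Joint ranges: [-3.12, 3.12], [-0.3, 2.06], [-1.34, 1.32], [0.26, 2.42], [-1.36, 4.5], [0.01, 1.98], [-2.84, 2.84]. Speed limits (rad/s): [2.79, 2.79, 3.14, 3.14, 3.14, 3.14, 3.14].

INTERFACE

Orientations are given as a unit quaternion [x, y, z, w].
In Python, from station import manip, claw, viewer, order gives the robot as it stands. Calls block until the motion is done:
- manip.goto(position, orientation): joint-space move of the TCP to a pose.
- manip.movel(position, orientation=None, rate=0.15, force_limit=None): straight line of the TCP; orientation=None keeps the orientation; rate is the mean speed in m/s. With force_limit (N) it stops when the force on the tool has changed by that much, and returns True; else False.
- manip.move_joints(angles): joint-space move.
- claw.gripper_to(opening): finger opening in m; the grip force is fixed at half the most; returns when the fingers have stopped.
- manip.hold(seconds).
- manip.inverse_kinematics(position, orientation): joint angles nearest the present ones, or None.
- viewer.read_camera(name): name is "scene" or "top"; returns the picture (420x560x3 uint8, red, green, blue); there is no depth.
- viewer.get_calibration(name): a dict with "fx", "fy", "cx", "cy" (pixels), "eye" and "orientation" of the camera in the world. Camera axes: x right, y down, z forward; pixel columns grow to the right and rows downward; lengths in m; the calibration is good to about 2 mm. A picture is of the moment at which its call begins. get_calibration takes no time and is no camera call.
A pose or a line that the arm cannot do raises manip.Unreachable and nothing moves.
- order.sign_off(): hands the job in, once; it reports no verdict.
Readings, each from a call of its own:
- manip.current_time_s(): time.
- manip.current_joint_pos(): joint angles.
- manip.current_qd(): joint speeds.
- manip.current_tau(): joint torques, N m.
- manip.current_tool_pos(): TCP position.
- manip.current_ee_rot(): TCP orientation.
- manip.current_contact_force(): force on the tool from outside, world axes, zero at the start.
- manip.current_moment(): the same for the moment, N m.
- manip.current_grip_width(): finger opening in m.
Only numpy, scipy, OpenCV 4.12 (cv2) and the standard library are available. Lean on these libraries where they do the work, as an engineer would, in place of code of your own. Each camera call takes 0.05 s, during which the arm holds its last target.

## Working session

There is one attempt and no reset: what is moved stays moved. The work goes in short steps, each a Python script; the robot and the scene stay as the last script left them, time stands still between calls to the robot, and variables do not carry over. Pictures are saved under pics/ and viewed, and the job is handed in when it is done.

```bash
ls; mkdir -p pics; python3 - <<'E'
from station import manip, claw, viewer, order
import cv2
for n in ("scene","top"):
    im=viewer.read_camera(n); cv2.imwrite(f"pics/{n}0.png",cv2.cvtColor(im,cv2.COLOR_RGB2BGR)); print(viewer.get_calibration(n))
print(manip.current_time_s(),manip.current_tool_pos(),manip.current_ee_rot())
E
```

```text
pics
{'fx': 489.6686500050176, 'fy': 489.6686500050176, 'cx': 287.9745012141092, 'cy': 204.9185580880815, 'eye': array([-0.06932546,  0.44333796,  0.59211016]), 'orientation': array([-0.45279867,  0.77808774, -0.37328089,  0.22408527])}
{'fx': 428.19199483867084, 'fy': 428.19199483867084, 'cx': 277.8360859067077, 'cy': 206.41597206497127, 'eye': array([0.41319003, 0.14620121, 0.92870569]), 'orientation': array([ 0.71211506, -0.69955782,  0.03876496, -0.04481367])}
0.1 [ 0.26403512 -0.59306401  0.19092816] [-0.69148036 -0.14785625  0.69182481 -0.14619122]
```

View pics/scene0.png

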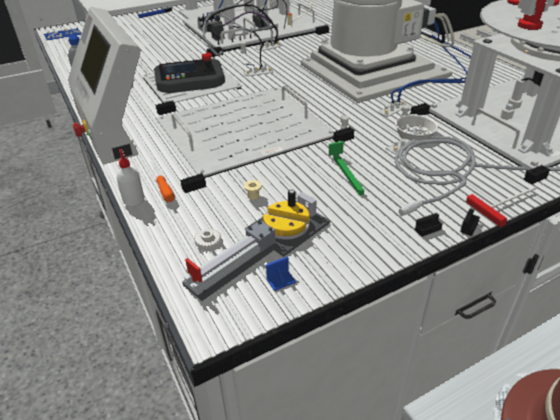

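View pics/top0.png

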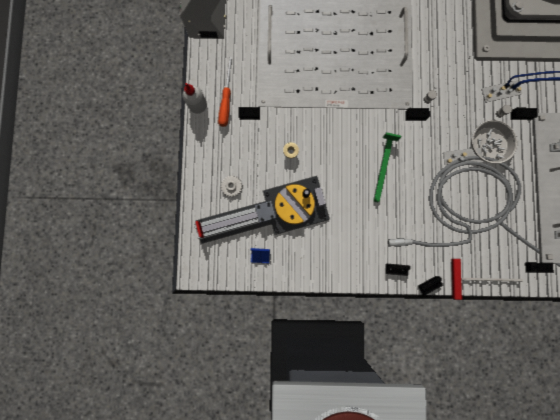

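The scene view shows the fixture with its yellow disc at about (287,218) and the red plate at (193,270). In the top view the disc is at (295,204), the red plate at (200,228) and the keeper at about (322,195). Two bar-like things are visible: the steel bar with the red plate in the rail, which is the one meant, and a green look-alike at (386,165) top, which I'll leave alone. Next I'll look at enlarged crops.

```bash
cat > h.py <<'E'
import numpy as np, cv2
from scipy.spatial.transform import Rotation as R
from station import manip, claw, viewer, order
def cast(n,px,z):
    c=viewer.get_calibration(n); px=np.atleast_2d(px).astype(float)
    d=np.c_[(px[:,0]-c['cx'])/c['fx'],(px[:,1]-c['cy'])/c['fy'],np.ones(len(px))]
    d=R.from_quat(c['orientation']).apply(d); e=c['eye']
    return e+d*((z-e[2])/d[:,2])[:,None]
def proj(n,P):
    c=viewer.get_calibration(n); p=R.from_quat(c['orientation']).inv().apply(np.atleast_2d(P)-c['eye'])
    return np.c_[p[:,0]/p[:,2]*c['fx']+c['cx'],p[:,1]/p[:,2]*c['fy']+c['cy']]
def snap(n,name,x0,y0,w,h,k):
    im=viewer.read_camera(n); cv2.imwrite(f"pics/{name}_raw.png",cv2.cvtColor(im,cv2.COLOR_RGB2BGR))
    crop(name,x0,y0,w,h,k)
def crop(name,x0,y0,w,h,k,pts=None,out=None):
    im=cv2.imread(f"pics/{name}_raw.png")[y0:y0+h,x0:x0+w]
    im=cv2.resize(im,None,fx=k,fy=k,interpolation=cv2.INTER_CUBIC)
    if pts is not None:
        for p in pts: cv2.drawMarker(im,tuple(int(round(v)) for v in ((p[0]-x0+.5)*k,(p[1]-y0+.5)*k)),(255,0,255),0,8,1)
    cv2.imwrite(f"pics/{out or name}.png",im)
E
cp pics/top0.png pics/t1_raw.png; cp pics/scene0.png pics/s1_raw.png
python3 - <<'E'
from h import *
crop("t1",185,140,150,130,5,out="t1")
crop("s1",170,170,160,130,5,out="s1")
E
```

```text
(no output)
```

View pics/t1.png

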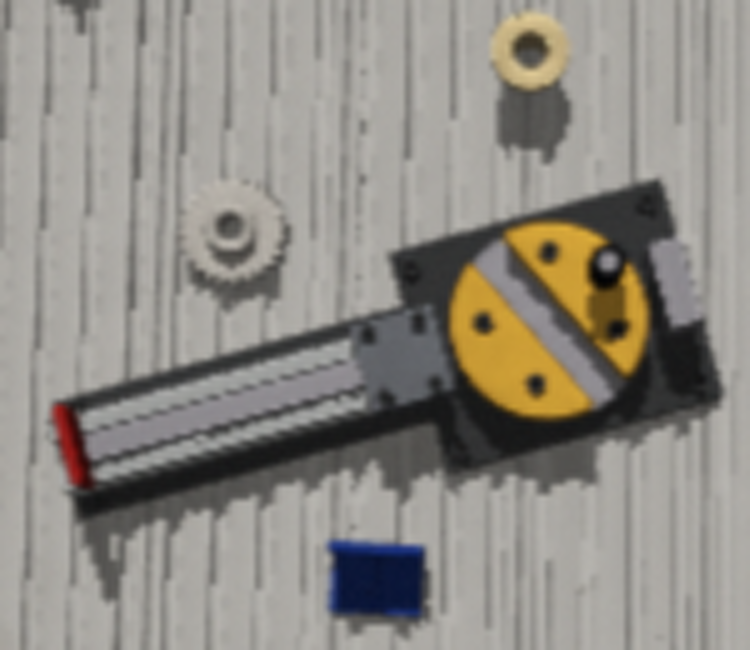

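View pics/s1.png

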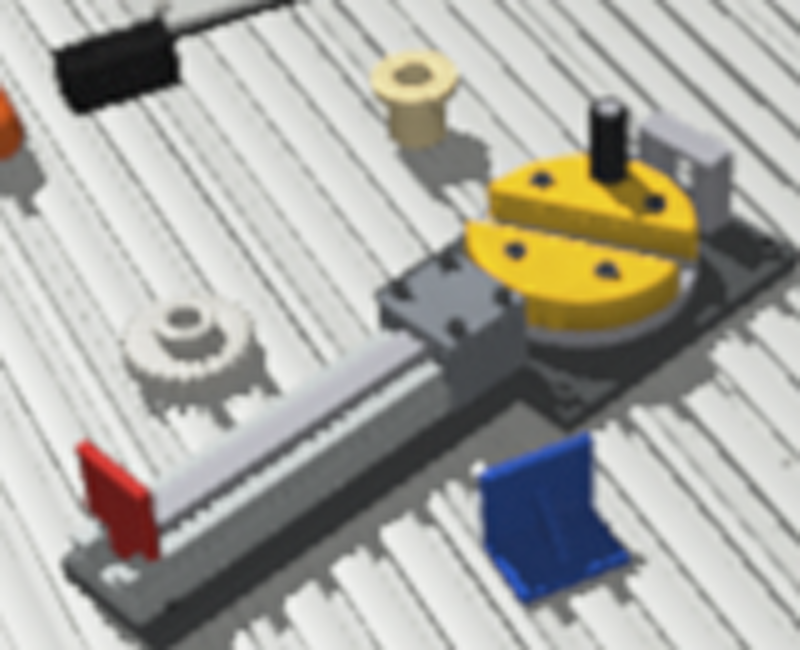

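The top crop (5x, origin 185,140) shows the disc centred at (550,320), with the slot running from (490,250) to (620,395). The stud top is at (606,262) next to the keeper (677,280), and the red plate is at (72,445). The gear is at (230,230), the bracket at (378,580) and the bushing at (530,50), and all three stand clear of the path. Next I'll measure positions.

```bash
cat >> h.py <<'E'
def disc(name,n="top"):
    im=cv2.imread(f"pics/{name}_raw.png"); hsv=cv2.cvtColor(im,cv2.COLOR_BGR2HSV)
    m=cv2.inRange(hsv,(18,150,90),(32,255,255)); 
    k,l,st,_=cv2.connectedComponentsWithStats(m)
    m=np.isin(l,[i for i in range(1,k) if st[i,4]>60]).astype(np.uint8)
    ys,xs=np.nonzero(m); P=cast(n,np.c_[xs,ys],.032)[:,:2]
    hull=cv2.convexHull((P*1000).astype(np.float32)); c,r=cv2.minEnclosingCircle(hull)
    return m,P,np.array(c)/1000,r
def redplate(name):
    im=cv2.imread(f"pics/{name}_raw.png"); hsv=cv2.cvtColor(im,cv2.COLOR_BGR2HSV)
    m=cv2.inRange(hsv,(0,130,80),(8,255,255))|cv2.inRange(hsv,(172,130,80),(180,255,255))
    k,l,st,ce=cv2.connectedComponentsWithStats(m)
    return [(st[i],ce[i]) for i in range(1,k) if st[i,4]>20],l
E
python3 - <<'E'
from h import *
m,P,c,r=disc("t1"); print("disc",c,r,len(P), np.hypot(*c), P.mean(0))
rp,_=redplate("t1"); print(rp)
g=lambda x,y:(185+(x+.5)/5-.5,140+(y+.5)/5-.5)
print("stud62",cast("top",[g(609,262)],.062))
print("plate top59",cast("top",[g(64,405),g(82,487),g(54,408),g(76,404)],.059))
print("guide top corners z~.040",cast("top",[g(350,325),g(438,303),g(452,385),g(372,408)],.040))
print("keeper",cast("top",[g(650,243),g(684,236),g(702,316),g(672,325)],.041))
print("slot ends .018",cast("top",[g(490,255),g(605,392)],.018))
print("base corners .008",cast("top",[g(390,255),g(660,180),g(720,395),g(455,470)],.008), cast("top",[g(60,405),g(85,515)],.008))
print("bar edges .031",cast("top",[g(85,433),g(360,360),g(90,460),g(365,388)],.031))
E
```

```text
disc [0.52661969 0.12011958] 42.126956939697266 823 0.5401453602988739 [0.52540514 0.12173142]
[(array([185,  83,   9,   7,  21], dtype=int32), array([189.66666667,  85.80952381])), (array([218,  88,  12,  36, 294], dtype=int32), array([224.22789116, 106.74489796])), (array([196, 221,   6,  16,  43], dtype=int32), array([198.30232558, 228.30232558])), (array([453, 259,   9,  41, 293], dtype=int32), array([457.02389078, 278.93174061])), (array([327, 414,  37,   6, 165], dtype=int32), array([345.75757576, 416.81818182]))]
stud62 [[0.54681084 0.09668908 0.062     ]]
plate top59 [[0.48447662 0.31816393 0.059     ]
 [0.45121303 0.30949187 0.059     ]
 [0.4831776  0.32219965 0.059     ]
 [0.484972   0.31327733 0.059     ]]
guide top corners z~.040 [[0.52170029 0.20345805 0.04      ]
 [0.53161905 0.16682207 0.04      ]
 [0.49724232 0.16030362 0.04      ]
 [0.48704134 0.19343508 0.04      ]]
keeper [[0.55839904 0.07838772 0.041     ]
 [0.56161404 0.06415889 0.041     ]
 [0.52791008 0.05643732 0.041     ]
 [0.52390615 0.06892964 0.041     ]]
slot ends .018 [[0.55576497 0.14537304 0.018     ]
 [0.49746775 0.09530034 0.018     ]]
base corners .008 [[0.55658822 0.18886641 0.008     ]
 [0.59170688 0.07173049 0.008     ]
 [0.49796436 0.04516548 0.008     ]
 [0.46360661 0.15882427 0.008     ]] [[0.48862646 0.32997814 0.008     ]
 [0.44146788 0.31730421 0.008     ]]
bar edges .031 [[0.47512286 0.31438031 0.031     ]
 [0.5080013  0.19945197 0.031     ]
 [0.46381178 0.31183236 0.031     ]
 [0.49618289 0.19706001 0.031     ]]
```

```bash
python3 - <<'E'
from h import *
print(cast("scene",[(450,125),(545,180),(420,105),(540,170),(410,200),(480,208)],0.0).round(3))
print("tops",cast("scene",[(450,60),(505,60),(480,20),(470,50)],.2).round(3))
print(cast("top",[(540,125),(540,270),(460,265)],0.0).round(3))
C=np.array([.5266,.1201]);a=-1.283
n=np.array([np.cos(a+np.radians(147.15)),np.sin(a+np.radians(147.15))]);print(n)
for s in(1,-1):
    z=np.r_[s*n,0];x=np.array([0,0,-1.]);q=R.from_matrix(np.c_[x,np.cross(z,x),z]).as_quat()
    for p in ([.55,.09,.2],[.54,.08,.048],[.45,.02,.3],[.40,-.2,.30],[.3,-.4,.30],[.26,-.55,.3]):
        j=manip.inverse_kinematics(p,q);print(s,q.round(3),p,None if j is None else np.round(j,2))
E
```

```text
[[ 0.661 -0.412  0.   ]
 [ 0.392 -0.416  0.   ]
 [ 0.779 -0.42   0.   ]
 [ 0.422 -0.438  0.   ]
 [ 0.479 -0.132  0.   ]
 [ 0.393 -0.231  0.   ]]
tops [[ 0.614 -0.315  0.2  ]
 [ 0.557 -0.41   0.2  ]
 [ 0.762 -0.555  0.2  ]
 [ 0.633 -0.39   0.2  ]]
[[ 0.716 -0.425  0.   ]
 [ 0.396 -0.407  0.   ]
 [ 0.404 -0.237  0.   ]]
[0.28167978 0.95950847]
1 [-0.424  0.566  0.424  0.566] [0.55, 0.09, 0.2] [ 0.45  0.7  -1.15  1.67  0.68  1.23  2.01]
1 [-0.424  0.566  0.424  0.566] [0.54, 0.08, 0.048] [ 0.46  0.94 -1.15  1.86  1.    1.07  1.74]
1 [-0.424  0.566  0.424  0.566] [0.45, 0.02, 0.3] [ 0.73  0.37 -1.14  1.76  0.35  1.24  2.35]
1 [-0.424  0.566  0.424  0.566] [0.4, -0.2, 0.3] [-0.42  0.33  1.14  1.81 -0.32  1.21 -2.61]
1 [-0.424  0.566  0.424  0.566] [0.3, -0.4, 0.3] [ 0.46  0.32  0.58  1.68 -0.19  1.2  -2.34]
1 [-0.424  0.566  0.424  0.566] [0.26, -0.55, 0.3] [ 0.74  0.52  0.61  1.39 -0.3   1.33 -2.07]
-1 [ 0.566  0.424 -0.566  0.424] [0.55, 0.09, 0.2] [ 0.07  0.49 -0.42  1.68  0.22  1.02 -0.71]
-1 [ 0.566  0.424 -0.566  0.424] [0.54, 0.08, 0.048] [-0.01  0.66 -0.27  1.87  0.27  0.65 -0.73]
-1 [ 0.566  0.424 -0.566  0.424] [0.45, 0.02, 0.3] [ 0.31  0.23 -0.5   1.77  0.12  1.17 -0.52]
-1 [ 0.566  0.424 -0.566  0.424] [0.4, -0.2, 0.3] [ 0.7   0.21 -0.35  1.78  0.08  1.16  0.04]
-1 [ 0.566  0.424 -0.566  0.424] [0.3, -0.4, 0.3] [ 1.08  0.29 -0.26  1.66  0.08  1.2   0.51]
-1 [ 0.566  0.424 -0.566  0.424] [0.26, -0.55, 0.3] [ 1.25  0.48 -0.26  1.37  0.12  1.31  0.7 ]
```

```bash
cat >> h.py <<'E'
C=np.array([.5266,.1201]);a=-1.283
U=np.array([np.cos(a),np.sin(a)]);V=np.array([-U[1],U[0]])
def W(x,y,z): return np.r_[C+x*U+y*V,z]
def quat(zdir):
    z=np.r_[zdir/np.linalg.norm(zdir),0];x=np.array([0,0,-1.]);return R.from_matrix(np.c_[x,np.cross(z,x),z]).as_quat()
P0=np.radians(57.15); E_=np.cos(P0)*U+np.sin(P0)*V; N_=-np.sin(P0)*U+np.cos(P0)*V
QD=quat(-N_)
def D(s,e,z): return np.r_[C+s*N_+e*E_,z]
E
python3 - <<'E'
from h import *
print(manip.movel([.25,-.39,.32],rate=.3))
claw.gripper_to(0.0)
j=manip.inverse_kinematics(D(-.046,.0285,.2),QD);print(np.round(j,2))
manip.goto(D(-.046,.0285,.2),QD)
print(manip.current_tool_pos(),D(-.046,.0285,.2),manip.current_joint_pos().round(2),manip.current_grip_width(),manip.current_time_s())
snap("top","t2",185,110,200,160,4); snap("scene","s2",130,60,200,200,3)
E
```

```text
False
[ 0.34  0.55 -0.79  1.7   0.43  1.07 -0.88]
[0.54130761 0.06608349 0.20002012] [0.54098872 0.06793474 0.2       ] [ 0.34  0.55 -0.79  1.7   0.43  1.08 -0.88] 0.00027668147087058165 3.8167
```

View pics/t2.png

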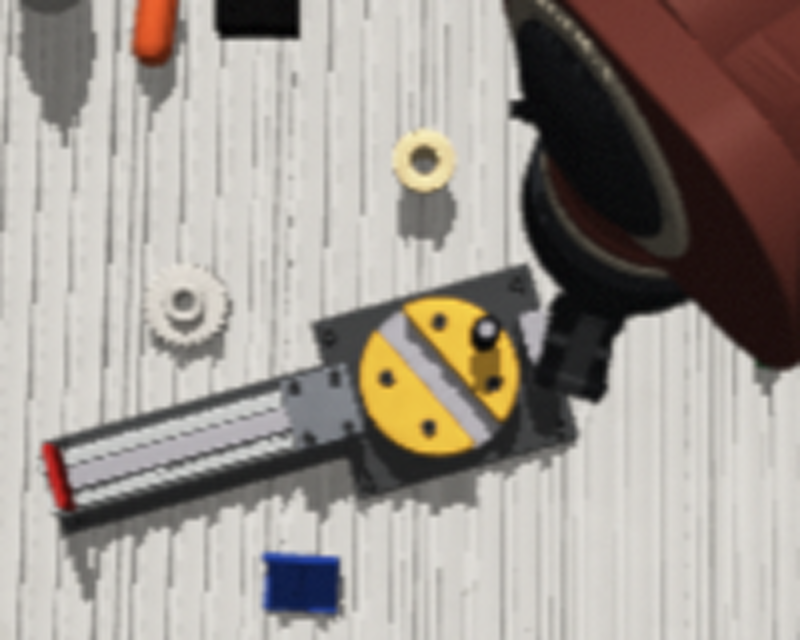

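View pics/s2.png

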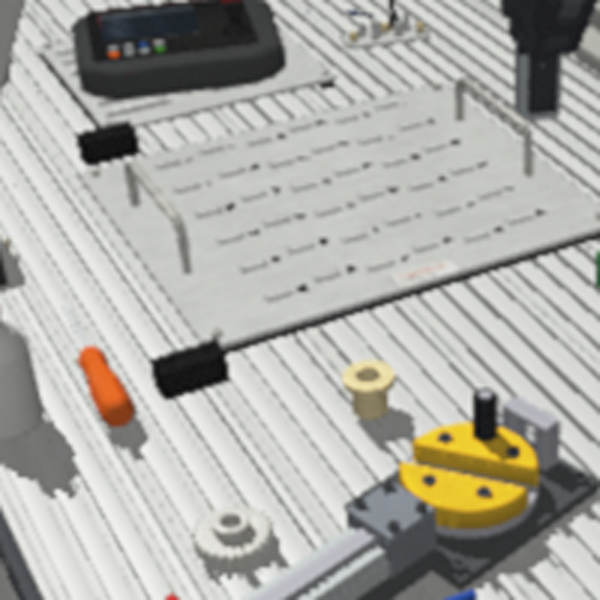

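The closed fingertips, at about (575,385) in the top crop, stand on the keeper side and clear of the stud at (485,335). I'll descend and push part of the way.

```bash
python3 - <<'E'
from h import *
print(manip.movel(D(-.046,.0285,.075),QD,rate=.15))
print(manip.movel(D(-.046,.0285,.048),QD,rate=.06,force_limit=8)); manip.hold(.2)
print(manip.current_tool_pos()-D(-.046,.0285,.048),manip.current_contact_force().round(2))
for s in (-.036,-.028,-.02,-.012,-.008):
    r=manip.movel(D(s,.0285,.048),QD,rate=.03,force_limit=15); p=manip.current_tool_pos(); f=manip.current_contact_force()
    print(s,r,((p[:2]-C)@N_).round(4),((p[:2]-C)@E_).round(4),p[2].round(4),f.round(2))
    if r: break
print(manip.current_time_s())
snap("top","t3",185,110,200,160,4); snap("scene","s3",220,150,130,100,6)
E
```

```text
False
False
[0.00026784 0.00012031 0.0002982 ] [-0.51  0.9   0.64]
-0.036 False -0.0357 0.0284 0.048 [-0.24  0.18  0.29]
-0.028 False -0.0277 0.0284 0.048 [ 0.36 -0.39  0.6 ]
-0.02 False -0.0197 0.0284 0.048 [-0.38 -0.36 -0.62]
-0.012 False -0.0117 0.0284 0.048 [0.3  0.14 0.14]
-0.008 False -0.0077 0.0284 0.048 [-0.55 -0.08 -1.4 ]
7.7167
```

View pics/t3.png

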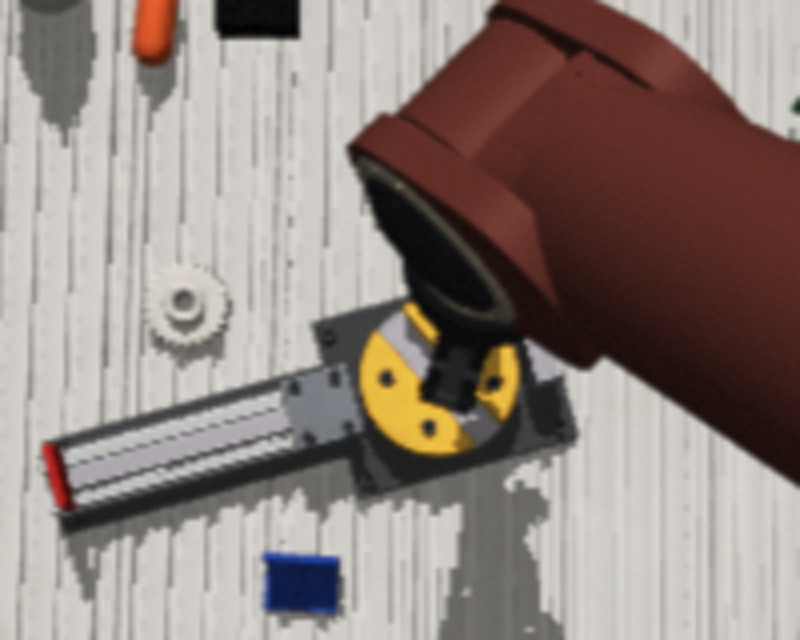

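View pics/s3.png

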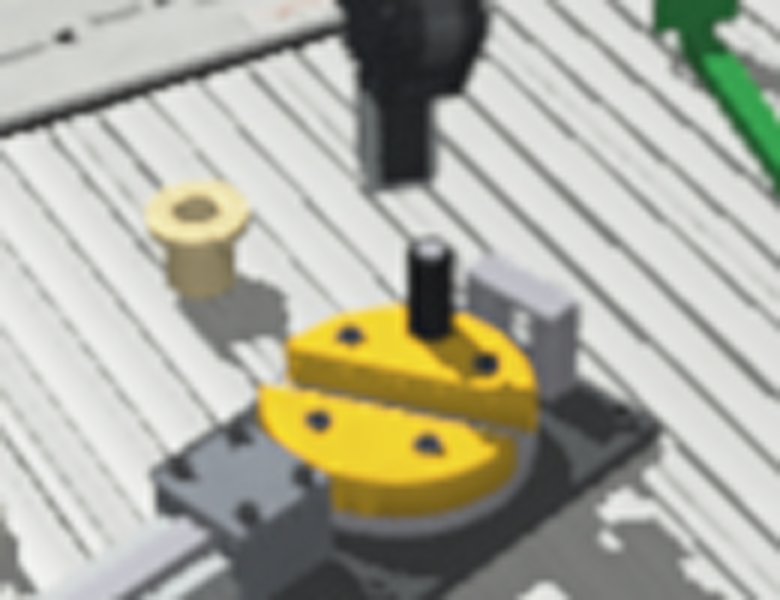

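The disc has not turned. In the scene crop the fingertips (at about 395,185) look far too high, in contradiction with the reported z of 0.048. I'll compare the reported TCP with the pictures.

```bash
python3 - <<'E'
from h import *
p=manip.current_tool_pos(); print(p,manip.current_ee_rot().round(3),QD.round(3),manip.current_joint_pos().round(3),manip.current_grip_width())
print(proj("top",p),proj("scene",p))
print("stud proj",proj("scene",W(.0282,.0127,.062)),proj("scene",np.r_[C,.032]))
# tip px estimates -> triangulate
pt=(185+(445)/4,110+400/4); ps=(220+400/6,150+185/6)
for n,q in(("top",pt),("scene",ps)):
  for z in (.05,.08,.11,.14): print(n,q,cast(n,[q],z).round(3))
E
```

```text
[0.55164165 0.10433759 0.04796337] [-0.566 -0.424  0.566 -0.424] [ 0.566  0.424 -0.566  0.424] [ 0.172  0.744 -0.646  1.824  0.615  0.785 -1.083] 1.56144278305172e-05
[[302.34807643 190.66325653]] [[286.55733388 197.9626811 ]]
stud proj [[291.48729895 191.91489132]] [[285.80363061 215.05355973]]
top (296.25, 210.0) [[0.511 0.117 0.05 ]]
top (296.25, 210.0) [[0.507 0.118 0.08 ]]
top (296.25, 210.0) [[0.504 0.119 0.11 ]]
top (296.25, 210.0) [[0.501 0.12  0.14 ]]
scene (286.6666666666667, 180.83333333333334) [[0.596 0.079 0.05 ]]
scene (286.6666666666667, 180.83333333333334) [[0.559 0.1   0.08 ]]
scene (286.6666666666667, 180.83333333333334) [[0.522 0.12  0.11 ]]
scene (286.6666666666667, 180.83333333333334) [[0.485 0.14  0.14 ]]
```

```bash
python3 - <<'E'
from h import *
snap("top","t4",185,110,200,160,4); snap("scene","s4",170,60,200,200,3)
print(manip.current_time_s(), manip.current_qd().round(3), manip.current_tool_pos())
a=cv2.imread("pics/t3_raw.png").astype(int);b=cv2.imread("pics/t4_raw.png").astype(int);print(abs(a-b).max())
print("t2 proj",proj("top",[.5413,.0661,.2]),proj("scene",[.5413,.0661,.2]))
E
```

```text
7.9167 [ 0.002 -0.001  0.001 -0.001 -0.    -0.002  0.   ] [0.55165632 0.10423444 0.04797621]
62
t2 proj [[328.82902597 183.33118511]] [[308.76598917 120.89935433]]
```

View pics/s4.png

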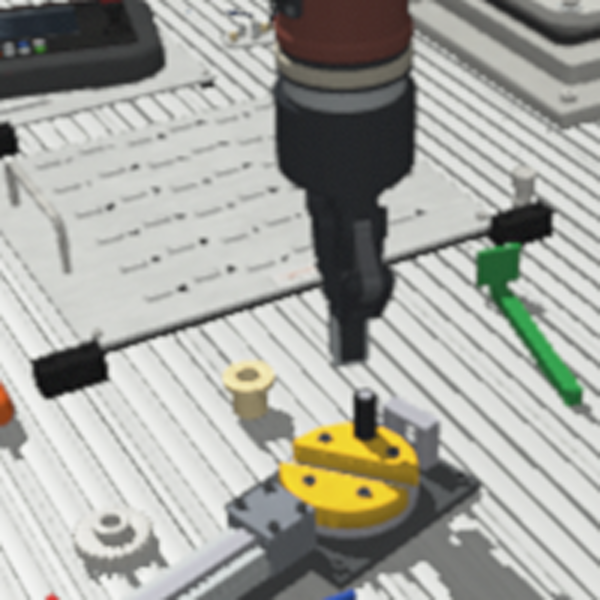

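View pics/t4.png

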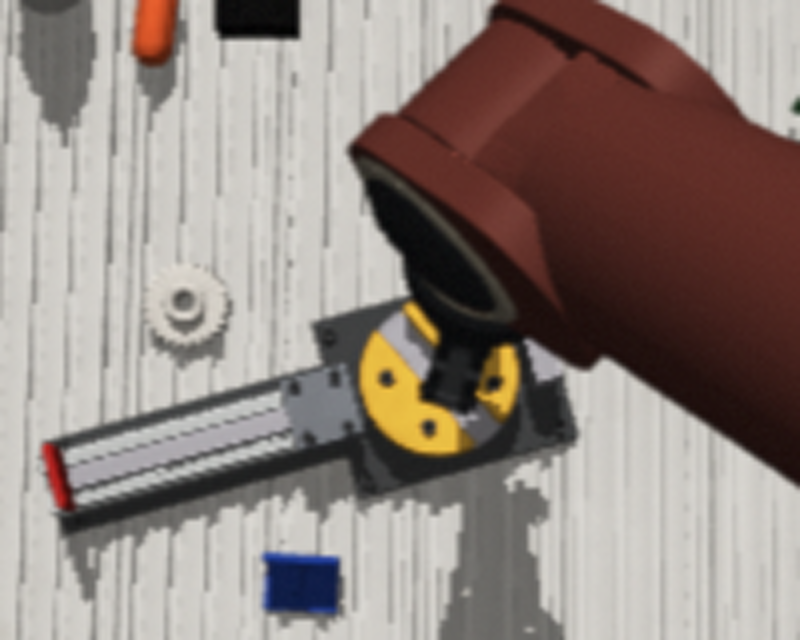

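The fingertips are not where the arm's readings put them. The scene view shows the tip at (286,181) against a predicted (286.6,198), and the top view shows (297,211) against a predicted (302,191). The cameras agree with each other on the stud. I'll triangulate the tip at both poses to characterise the discrepancy.

```bash
cat >> h.py <<'E'
def tri(pt,ps):
    A=[];b=[]
    for n,q in(("top",pt),("scene",ps)):
        e=viewer.get_calibration(n)['eye'];d=cast(n,[q],0)[0]-e;d/=np.linalg.norm(d);M=np.eye(3)-np.outer(d,d);A.append(M);b.append(M@e)
    x,r,_,_=np.linalg.lstsq(np.vstack(A),np.hstack(b),rcond=None);return x.round(4),np.sqrt(r).round(4)
E
python3 - <<'E'
from h import *
for nm in("t2","t4"): crop(nm,270,150,80,75,8,[proj("top",[.5413,.0661,.2])[0] if nm=="t2" else proj("top",[.55165,.10425,.048])[0]],nm+"z")
crop("s2",250,40,100,100,6,[proj("scene",[.5413,.0661,.2])[0]],"s2z");crop("s4",250,110,100,100,6,[proj("scene",[.55165,.10425,.048])[0]],"s4z")
a=[cv2.imread(f"pics/{k}z.png") for k in("t2","t4","s2","s4")]
a=[cv2.resize(i,(400,300 if 0 else int(400*i.shape[0]/i.shape[1]))) for i in a]
h=max(i.shape[0] for i in a);a=[cv2.copyMakeBorder(i,0,h-i.shape[0],0,0,cv2.BORDER_CONSTANT) for i in a]
o=np.vstack([np.hstack(a[:2]),np.hstack(a[2:])]);o=cv2.resize(o,(600,int(600*o.shape[0]/o.shape[1])));cv2.imwrite("pics/cmp.png",o);print(o.shape)
E
```

```text
(600, 600, 3)
```

View pics/cmp.png

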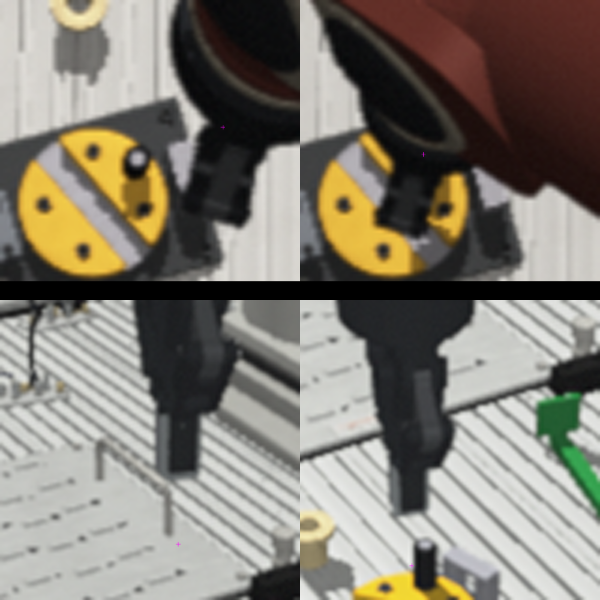

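```bash
python3 - <<'E'
from h import *
print(tri((327.6,207.3),(309.3,97.7)),"rep .5413 .0661 .200")
print(tri((298,210),(287,180.7)),"rep .5517 .1042 .048")
# also direction of tool: wrist-side points
print(proj("top",[.504,.12,.12]))
E
```

```text
(array([0.4966, 0.0828, 0.2647]), array([0.0129])) rep .5413 .0661 .200
(array([0.506 , 0.1209, 0.1207]), array([0.0087])) rep .5517 .1042 .048
[[295.68440617 209.45155467]]
```

```bash
python3 - <<'E'
from h import *
for p in([.413,.146,0],[0,0,0],[0,0,.3]): print(p,proj("top",p).round(1),proj("scene",p).round(1))
for n in("top","scene"):
    r=R.from_quat(viewer.get_calibration(n)['orientation']); print(n,r.as_matrix().round(3))
    print(" ",proj(n,[[.5413,.0661,.2],[.5413,.0661,.27],[.5413,.0661,.35]]).round(1).tolist(),proj(n,[[.5517,.1042,.048],[.5517,.1042,.12],[.5517,.1042,.2]]).round(1).tolist(), proj(n,[[.5517,.1042,.048],[.5517,.1042,.12],[.5517,.1042,.2]]).round(1).tolist())
print(R.from_quat(manip.current_ee_rot()).as_matrix().round(3))
E
```

```text
[0.413, 0.146, 0] [[281.2 257.4]] [[305.8 272.8]]
[0, 0, 0] [[349.3 462.9]] [[589.6 447.6]]
[0, 0, 0.3] [[384.7 569.6]] [[727.3 271.2]]
top [[ 0.018 -0.993  0.118]
 [-1.    -0.017  0.01 ]
 [-0.007 -0.118 -0.993]]
  [[328.8, 183.3], [333.8, 175.6], [340.9, 164.6]] [[302.4, 190.6], [304.3, 184.8], [306.8, 177.0]] [[302.4, 190.6], [304.3, 184.8], [306.8, 177.0]]
scene [[-0.49  -0.537  0.687]
 [-0.872  0.311 -0.378]
 [-0.011 -0.784 -0.621]]
  [[308.8, 120.9], [309.5, 80.8], [310.4, 29.1]] [[286.6, 197.9], [286.1, 164.9], [285.5, 124.0]] [[286.6, 197.9], [286.1, 164.9], [285.5, 124.0]]
[[-0.     0.959 -0.282]
 [-0.    -0.282 -0.959]
 [-1.    -0.     0.   ]]
```

```bash
python3 - <<'E'
import cv2
cv2.imwrite("pics/t4f.png",cv2.imread("pics/t4_raw.png"))
cv2.imwrite("pics/s4f.png",cv2.imread("pics/s4_raw.png"))
E
```

```text
(no output)
```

View pics/t4f.png

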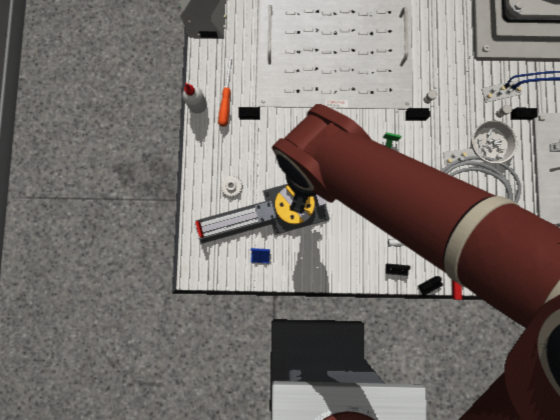

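View pics/s4f.png

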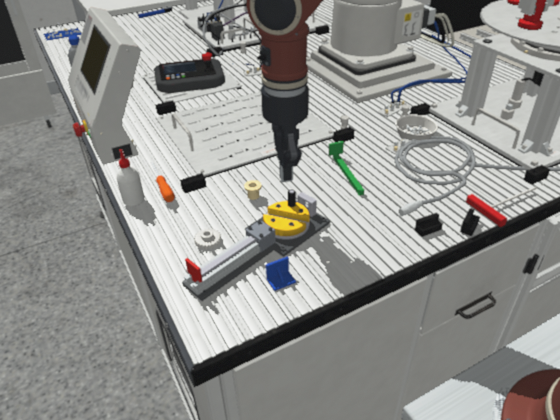

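The whole hand is visibly tilted in the top view: the wrist at (295,165) lies well beyond the tip at (298,211). The readings nevertheless say it points straight down, so a joint zero or the hand mount must be off. I'll fit a kinematic model from the IK function, which needs no motion, and find which single error explains the pictures.

```bash
cat > fk.py <<'E'
import numpy as np
from scipy.spatial.transform import Rotation as R
SEQ="zyzyzyz"
def fk(q,p,upto=7,delta=None):
    q=np.array(q,float)
    sg=p['sg']; L=p['L'].reshape(8,3); y0=p['y0']
    r=R.from_euler('z',y0); x=L[0].copy(); fr=[]
    for i in range(7):
        fr.append((x.copy(),r))
        r=r*R.from_euler(SEQ[i],sg[i]*q[i]); x=x+r.apply(L[i+1])
    return x,r*R.from_quat(p['T']),fr
E
python3 - <<'E'
from h import *
import fk as F, pickle
rng=np.random.default_rng(0);S=[]
t0=manip.current_time_s()
for k in range(400):
    r=rng.uniform(.45,.8);ph=rng.uniform(-1.,1.);p=[r*np.cos(ph),r*np.sin(ph),rng.uniform(.05,.4)]
    y=rng.uniform(-1,1)+ph; 
    q=(R.from_quat(QD)*R.from_euler('xyz',[rng.uniform(-1,1),rng.uniform(-.4,.4),rng.uniform(-.4,.4)])).as_quat()
    j=manip.inverse_kinematics(p,q)
    if j is not None: S.append((np.array(p),q,np.array(j)))
S.append((manip.current_tool_pos(),manip.current_ee_rot(),manip.current_joint_pos()))
pickle.dump(S,open("ik.pkl","wb"));print(len(S),manip.current_time_s()-t0)
E
cat > fit.py <<'E'
import pickle,numpy as np,itertools,fk as F
from scipy.spatial.transform import Rotation as R
from scipy.optimize import least_squares
S=pickle.load(open("ik.pkl","rb"));J=np.array([s[2] for s in S]);Rt=R.from_quat([s[1] for s in S]);Pt=np.array([s[0] for s in S])
def rots(sg,y0):
    r=R.from_euler('z',np.full(len(J),y0));o=[r]
    for i in range(7): r=r*R.from_euler(F.SEQ[i],sg[i]*J[:,i]);o.append(r)
    return o
best=None
for sg in itertools.product([1,-1],repeat=7):
    if sg[1]!=1: continue
    r=rots(sg,0)[-1]
    # need y0 & T: world = Rz(y0) * r * T ; try y0 grid
    for y0 in (0,np.pi/2,np.pi,-np.pi/2):
        d=(R.from_euler('z',y0)*r).inv()*Rt
        T=d.mean(); e=np.mean((T.inv()*d).magnitude())
        if best is None or e<best[0]: best=(e,sg,y0,T.as_quat())
print(best)
e,sg,y0,T=best
o=rots(sg,y0)
A=np.hstack([np.tile(np.eye(3),(len(J),1,1))]+[o[i].as_matrix() for i in range(1,8)]) if False else np.concatenate([np.tile(np.eye(3),(len(J),1,1))]+[o[i].as_matrix() for i in range(1,8)],axis=2)
x,res,rk,_=np.linalg.lstsq(A.reshape(-1,24),Pt.ravel(),rcond=1e-6)
print(x.reshape(8,3).round(4),rk,np.abs(A.reshape(-1,24)@x-Pt.ravel()).max())
pickle.dump(dict(sg=sg,y0=y0,T=T,L=x),open("kin.pkl","wb"))
E
python3 fit.py
```

```text
382 0.0
(np.float64(8.281707663142113e-12), (-1, 1, -1, 1, -1, 1, -1), 0, array([ 0.5, -0.5,  0.5,  0.5]))
[[ 0.000e+00 -0.000e+00  1.278e-01]
 [ 0.000e+00 -6.100e-03  1.278e-01]
 [-0.000e+00 -6.100e-03  2.751e-01]
 [ 0.000e+00 -4.600e-03  2.751e-01]
 [-0.000e+00 -4.600e-03  1.861e-01]
 [ 0.000e+00 -2.000e-04  1.861e-01]
 [ 0.000e+00 -2.000e-04  1.726e-01]
 [-0.000e+00  0.000e+00  1.726e-01]] 17 7.825773362668542e-11
```

```bash
python3 - <<'E'
from h import *
import fk as F,pickle
from scipy.optimize import least_squares
K=pickle.load(open("kin.pkl","rb"))
q4=manip.current_joint_pos(); 
q2=np.array([.34,.55,-.79,1.70,.43,1.08,-.88])
print(F.fk(q2,K)[0],F.fk(q4,K)[0])
obs=[(q2,(327.6,207.3),(309.3,97.7)),(q4,(298,210),(287,180.7))]
def res(dq,wt=0):
    o=[]
    for q,pt,ps in obs:
        x=F.fk(q+dq,K)[0]; o+=list(proj("top",x)[0]-pt)+list(proj("scene",x)[0]-ps)
    return np.array(o)
print("none",res(np.zeros(7)).round(1))
for i in range(7):
    f=lambda d:res(np.eye(7)[i]*d[0])
    s=least_squares(f,[0.]); print("joint",i+1,s.x.round(3),np.sqrt((s.fun**2).mean()).round(1),s.fun.round(1))
def tool(d):
    o=[]
    for q,pt,ps in obs:
        x,r,_=F.fk(q,K); x=x+r.apply(d); o+=list(proj("top",x)[0]-pt)+list(proj("scene",x)[0]-ps)
    return np.array(o)
s=least_squares(tool,[0,0,0.]);print("tool offs",s.x,s.fun.round(1))
E
```

```text
[0.54098247 0.06662526 0.19930009] [0.55165632 0.10423444 0.04797621]
none [  0.9 -23.7  -0.7  23.7   4.4 -19.3  -0.4  17.2]
joint 1 [0.005] 15.0 [  2.5 -23.9   0.6  23.2   5.8 -19.6   0.8  16.6]
joint 2 [-0.038] 13.9 [  2.4 -26.6  -0.8  13.1   5.6 -24.4  -1.9   6.1]
joint 3 [-0.002] 15.1 [  0.3 -23.7  -1.2  23.8   3.9 -19.3  -0.9  17.3]
joint 4 [0.006] 15.0 [  1.  -21.7   0.5  25.5   4.7 -17.5   0.9  18.8]
joint 5 [-0.015] 15.0 [ -1.3 -22.3  -1.9  24.9   3.2 -18.1  -0.9  18.4]
joint 6 [0.032] 14.5 [  4.4 -18.4   5.4  25.1   8.1 -15.6   5.4  18.1]
joint 7 [1.] 15.1 [  0.9 -23.7  -0.7  23.7   4.4 -19.3  -0.4  17.2]
tool offs [-0.06728262 -0.04715341 -0.00331191] [-5.2 -3.6  5.6 -1.6 -2.7 -2.   3.4  2.2]
```

```bash
python3 - <<'E'
from h import *
import fk as F,pickle
K=pickle.load(open("kin.pkl","rb"))
q=manip.current_joint_pos(); x,r,fr=F.fk(q,K)
pts=[f[0] for f in fr]+[x]
for i,p in enumerate(pts): print(i+1,p.round(3),proj("top",p)[0].round(0),proj("scene",p)[0].round(0))
# stud/plates triangulated
g=lambda x,y:(185+(x+.5)/5-.5,140+(y+.5)/5-.5); s=lambda x,y:(170+(x+.5)/5-.5,170+(y+.5)/5-.5)
print("stud",tri(g(609,262),s(609,106)))
print("plate corner",tri(g(64,405),s(83,443)),tri(g(82,487),s(155,490)))
print("bush",tri(g(530,48),s(413,74)))
for n in("top","scene"):
    im=cv2.imread(f"pics/{n[0]}4_raw.png")
    for i in range(1,len(pts)):
        a,b=proj(n,pts[i-1])[0],proj(n,pts[i])[0]; cv2.line(im,tuple(int(v) for v in a),tuple(int(v) for v in b),(0,255,0) if i%2 else (255,255,0),2)
    cv2.imwrite(f"pics/{n[0]}4sk.png",im)
E
```

```text
1 [ 0.    -0.     0.128] [361. 498.] [636. 388.]
2 [-0.001 -0.006  0.256] [382. 548.] [704. 305.]
3 [ 0.181 -0.044  0.458] [463. 489.] [626.   3.]
4 [ 0.366 -0.08   0.659] [651. 342.] [ 548. -278.]
5 [0.46  0.01  0.525] [425. 211.] [ 391. -111.]
6 [0.552 0.104 0.393] [316. 149.] [283.   0.]
7 [0.552 0.104 0.221] [307. 175.] [285. 113.]
8 [0.552 0.104 0.048] [302. 191.] [287. 198.]
stud (array([0.5464, 0.0969, 0.0648]), array([0.0001]))
plate corner (array([0.4849, 0.3191, 0.0573]), array([0.0009])) (array([0.451 , 0.3089, 0.0615]), array([0.0003]))
bush (array([0.6442, 0.1298, 0.0296]), array([0.0001]))
```

View pics/t4sk.png

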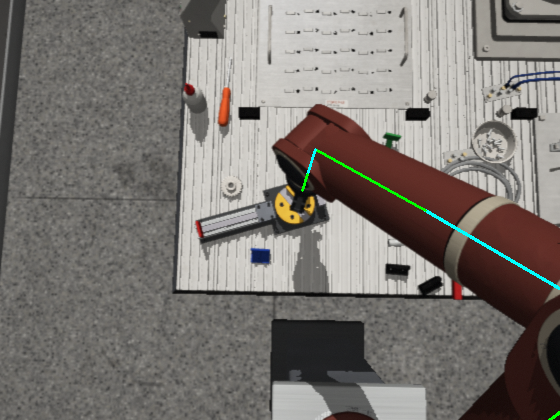

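View pics/s4sk.png

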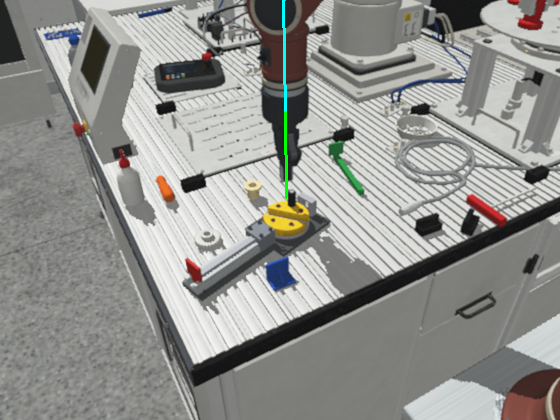

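```bash
python3 - <<'E'
from h import *
import fk as F,pickle
K=pickle.load(open("kin.pkl","rb"))
q=manip.current_joint_pos(); x,r,fr=F.fk(q,K)
ax=fr[5][1].apply([0,1,0]); print("axis6",ax.round(3), "j6",fr[5][0].round(3))
for d in(.03,.045,.06,-.045): print(d,proj("top",fr[5][0]+d*ax).round(1),proj("scene",fr[5][0]+d*ax).round(1))
crop("t4",260,95,100,130,4,out="t4w"); crop("s4",230,0,110,195,3,out="s4w")
a=cv2.imread("pics/t4w.png");b=cv2.imread("pics/s4w.png");h=max(a.shape[0],b.shape[0])
cv2.imwrite("pics/w.png",np.hstack([cv2.copyMakeBorder(i,0,h-i.shape[0],0,0,0) for i in(a,b)]))
E
```

```text
axis6 [-0.716  0.698 -0.   ] j6 [0.552 0.104 0.393]
0.03 [[299.  165.2]] [[277.5   6.8]]
0.045 [[290.7 173.4]] [[274.3  10.2]]
0.06 [[282.3 181.6]] [[271.1  13.7]]
-0.045 [[340.2 124.9]] [[291.6  -8.5]]
```

View pics/w.png

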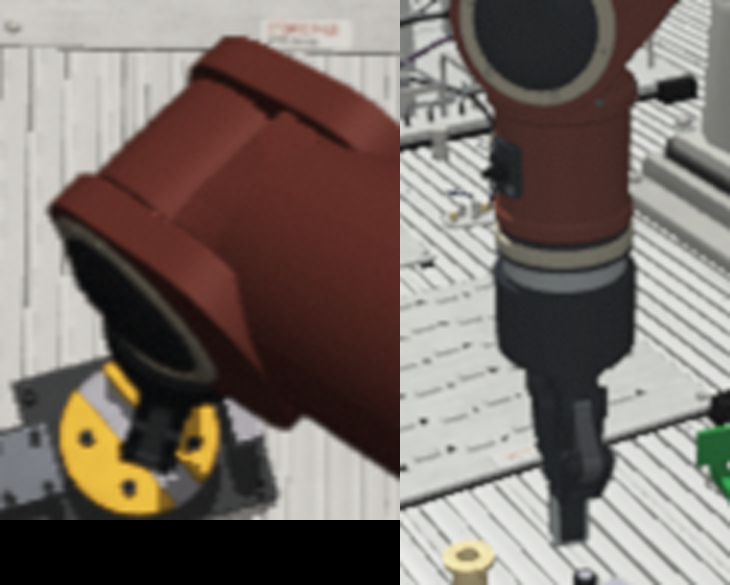

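```bash
python3 - <<'E'
from h import *
import fk as F,pickle
K=pickle.load(open("kin.pkl","rb"))
q=manip.current_joint_pos(); x,r,fr=F.fk(q,K)
ax=fr[5][1].apply([0,1,0])
print("cap",tri((294.5,170),(276.7,14)),(fr[5][0]+.042*ax).round(4))
c=viewer.get_calibration("scene")
# expected px scale: tool diameter ring at depth
for z in(.393,.3,.226,.178,.12,.048):
    P=np.array([.552,.104,z]); w=proj("scene",[P,P+.05*np.array(R.from_quat(c['orientation']).apply([1,0,0]))]); print(z,w[0].round(1),(w[1,0]-w[0,0]).round(1)/.05, proj("top",P)[0].round(1))
E
```

```text
cap (array([0.5249, 0.1303, 0.386 ]), array([0.0009])) [0.5215 0.1338 0.3932]
0.393 [283.5   0.4] 722.0 [315.9 148.7]
0.3 [284.5  64.9] 665.9999999999999 [310.9 164.4]
0.226 [285.2 109.4] 626.0 [307.8 173.9]
0.178 [285.7 135.6] 602.0 [306.1 179.2]
0.12 [286.1 164.8] 577.9999999999999 [304.4 184.7]
0.048 [286.6 197.8] 547.9999999999999 [302.5 190.5]
```

The wrist (joint-6 cap) triangulates to within about 7 mm of the model, so the discrepancy lies beyond the wrist. As a test I'll raise the hand over free space and spin only joint 7. If the tip offset rotates with the hand, it comes from the hand mount rather than a joint.

```bash
python3 - <<'E'
from h import *
print(manip.movel(D(-.02,.0285,.2),QD,rate=.25))
snap("top","t5",230,80,130,150,4); snap("scene","s5",230,20,120,180,3)
q=manip.current_joint_pos(); print(q.round(3),manip.current_tool_pos())
q7=q.copy(); q7[6]+=np.pi; 
manip.move_joints(list(q7)); manip.hold(.1)
print(manip.current_joint_pos().round(3),manip.current_tool_pos(),manip.current_ee_rot().round(3),manip.current_time_s())
snap("top","t6",230,80,130,150,4); snap("scene","s6",230,20,120,180,3)
p=manip.current_tool_pos();print(proj("top",p),proj("scene",p))
o=[]
for k in("t5","t6","s5","s6"): o.append(cv2.imread(f"pics/{k}.png"))
o=[cv2.resize(i,(int(i.shape[1]*500/i.shape[0]),500)) for i in o]
o=np.hstack(o);s=800/o.shape[1];cv2.imwrite("pics/c56t.png",np.hstack([cv2.imread("pics/t5.png")[:600,:400],cv2.imread("pics/t6.png")[:600,:400]])); cv2.imwrite("pics/c56s.png",np.hstack([cv2.imread("pics/s5.png"),cv2.imread("pics/s6.png")]))
E
```

```text
False
[ 0.28   0.563 -0.778  1.677  0.436  1.088 -0.915] [0.54697201 0.09224713 0.19792453]
[ 0.281  0.563 -0.778  1.677  0.436  1.088  2.227] [0.5469694  0.09226381 0.19790135] [-0.423  0.567  0.424  0.565] 11.525
[[313.58988159 180.04961767]] [[293.26543588 124.51060188]]
```

View pics/c56t.png

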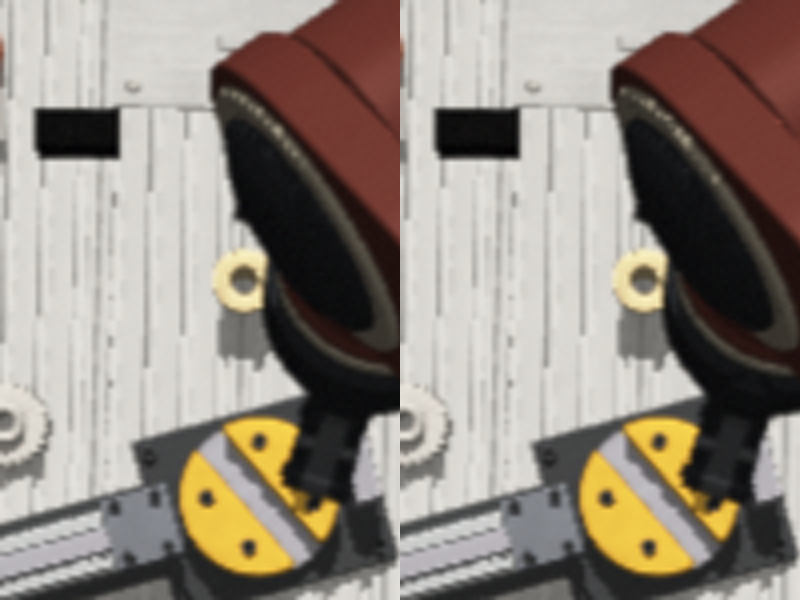

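View pics/c56s.png

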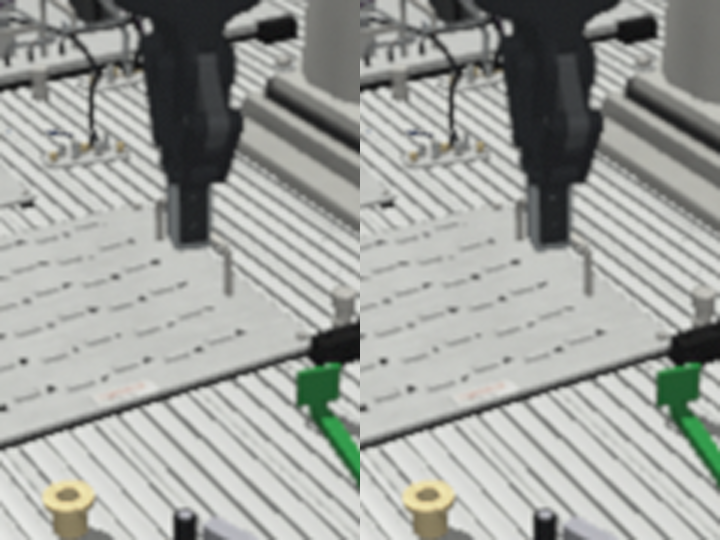

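```bash
python3 - <<'E'
from h import *
import fk as F,pickle
from scipy.optimize import least_squares
K=pickle.load(open("kin.pkl","rb"))
q4=np.array([ 0.172,0.744,-0.646,1.824,0.615,0.785,-1.083]);q5=manip.current_joint_pos()
q2=np.array([.34,.55,-.79,1.70,.43,1.08,-.88])
tips=[(q2,(327.6,206.5),(309.3,97.7)),(q4,(298,209),(287,180.7)),(q5,(310,204),(293.3,101.7))]
caps=[(q4,(294.5,170),(276.7,11))]
def model(v,full=False):
    dq=v[:7];d=v[7];dl=v[8];o=[]
    for q,pt,ps in tips:
        x,r,_=F.fk(q+dq,K); x=x+r.apply([dl,0,0]); o+=list(proj("top",x)[0]-pt)+list(proj("scene",x)[0]-ps)
    for q,pt,ps in caps:
        _,_,fr=F.fk(q+dq,K); x=fr[5][0]+fr[5][1].apply([0,d,0]); o+=list(proj("top",x)[0]-pt)+list(proj("scene",x)[0]-ps)
    return np.array(o)
for sd,sl in((.05,1e-6),(.3,1e-6),(.05,.05),(.3,.1)):
    s=least_squares(lambda v:np.r_[model(v)/2,v[:7]/sd,(v[7]-.045)/.02,v[8]/sl],np.r_[np.zeros(7),.045,0])
    print(sd,sl,s.x.round(3),"\n",model(s.x).round(1))
E
```

```text
0.05 1e-06 [ 0.014 -0.047 -0.052  0.006 -0.022  0.075  0.     0.034 -0.   ] 
 [ -1.7  -9.    5.   16.7   3.6 -11.6   3.1   9.5   1.  -10.1   5.6  15.5
  -5.    3.1  -2.3 -24. ]
0.3 1e-06 [ 0.043 -0.029 -0.094 -0.004 -0.013  0.095  0.     0.039 -0.   ] 
 [ -1.4  -8.7   5.4  16.5   2.7 -11.5   2.3  10.1   1.3  -9.8   6.1  15.2
  -4.9   2.6  -2.4 -24.4]
0.05 0.05 [-0.01  -0.    -0.05   0.047 -0.019  0.062  0.     0.01  -0.07 ] 
 [-6.  -3.5  4.5  0.1 -1.6 -0.9  4.7  1.4 -4.1 -4.4  4.6 -0.6  0.1  0.8
 -0.3 -0.7]Traceback (most recent call last):
  File "<stdin>", line 17, in <module>
    return func(*args, **kwargs)
    vector_fun = VectorFunction(
        fun_wrapped,
    ...<6 lines>...
        workers=workers
    )
    self.J, dct = approx_derivative(
                  ~~~~~~~~~~~~~~~~~^
        self.fun_wrapped, self.x, f0=self.f, **finite_diff_options
        ^^^^^^^^^^^^^^^^^^^^^^^^^^^^^^^^^^^^^^^^^^^^^^^^^^^^^^^^^^
    )
    ^
    J, _nfev = _dense_difference(fun_wrapped, x0, f0, h,
               ~~~~~~~~~~~~~~~~~^^^^^^^^^^^^^^^^^^^^^^^^
                             use_one_sided, method,
                             ^^^^^^^^^^^^^^^^^^^^^^
                             mf)
                             ^^^
    df = [f_eval - f0 for f_eval in f_evals]
                                    ^^^^^^^
    f = np.atleast_1d(self.fun(x, *self.args, **self.kwargs))
                      ~~~~~~~~^^^^^^^^^^^^^^^^^^^^^^^^^^^^^^
    return np.atleast_1d(self.fun(x))
                         ~~~~~~~~^^^
    return self.f(x, *self.args, **self.kwargs)
           ~~~~~~^^^^^^^^^^^^^^^^^^^^^^^^^^^^^^
  File "<stdin>", line 17, in <lambda>
  File "<stdin>", line 12, in model
  File "h.py", line 10, in proj
    c=viewer.get_calibration(n); p=R.from_quat(c['orientation']).inv().apply(np.atleast_2d(P)-c['eye'])
ValueError: time passes only in moves, steps and waits
```

With the tool length left free, the fit wants a tip about 70 mm short of the reported TCP. A touch test will settle it: I'll lower the closed fingertips gently onto bare worktop with a force limit and compare the contact height with the reading.

```bash
sed -i 's/viewer.get_calibration(n)/CAL[n]/g' h.py && sed -i '4a CAL={n:viewer.get_calibration(n) for n in ("top","scene")}' h.py && sed -n 1,12p h.py
python3 - <<'E'
from h import *
print(cast("top",[(350,225)],0.0))
P=np.array([.48,.0])
q=manip.current_joint_pos(); q[6]-=np.pi
manip.movel(np.r_[.48,0.0,.12],rate=.25)
print(manip.current_tool_pos(),manip.current_contact_force().round(2))
r=manip.movel([.48,0.0,.002],rate=.05,force_limit=5)
print(r,manip.current_tool_pos(),manip.current_contact_force().round(2),manip.current_time_s())
snap("top","t7",280,130,130,150,4); snap("scene","s7",230,60,170,200,3)
p=manip.current_tool_pos();print(proj("top",p),proj("scene",p))
a=cv2.imread("pics/t7.png");b=cv2.imread("pics/s7.png");h=600;a=cv2.resize(a,(0,0),fx=.75,fy=.75);b=cv2.resize(b,(0,0),fx=.75,fy=.75);b=cv2.copyMakeBorder(b,0,max(0,a.shape[0]-b.shape[0]),0,0,0)
cv2.imwrite("pics/c7.png",np.hstack([a,b]))
E
```

```text
import numpy as np, cv2
from scipy.spatial.transform import Rotation as R
from station import manip, claw, viewer, order
def cast(n,px,z):
CAL={n:viewer.get_calibration(n) for n in ("top","scene")}
    c=CAL[n]; px=np.atleast_2d(px).astype(float)
    d=np.c_[(px[:,0]-c['cx'])/c['fx'],(px[:,1]-c['cy'])/c['fy'],np.ones(len(px))]
    d=R.from_quat(c['orientation']).apply(d); e=c['eye']
    return e+d*((z-e[2])/d[:,2])[:,None]
def proj(n,P):
    c=CAL[n]; p=R.from_quat(c['orientation']).inv().apply(np.atleast_2d(P)-c['eye'])
    return np.c_[p[:,0]/p[:,2]*c['fx']+c['cx'],p[:,1]/p[:,2]*c['fy']+c['cy']]Traceback (most recent call last):
  File "<stdin>", line 1, in <module>
  File "h.py", line 5
    CAL={n:viewer.get_calibration(n) for n in ("top","scene")}
    ^^^
IndentationError: expected an indented block after function definition on line 4
```

```bash
sed -i '5d' h.py && sed -i '3a CAL={n:viewer.get_calibration(n) for n in ("top","scene")}' h.py
python3 - <<'E'
from h import *
manip.movel(np.r_[.48,0.0,.12],rate=.25)
print(manip.current_tool_pos(),manip.current_contact_force().round(2))
r=manip.movel([.48,0.0,.002],rate=.05,force_limit=5)
print(r,manip.current_tool_pos(),manip.current_contact_force().round(2),manip.current_time_s())
snap("top","t7",280,130,130,150,4); snap("scene","s7",230,60,170,200,3)
p=manip.current_tool_pos();print(proj("top",p),proj("scene",p))
a=cv2.imread("pics/t7.png");b=cv2.imread("pics/s7.png");a=cv2.resize(a,(0,0),fx=.75,fy=.75);b=cv2.resize(b,(0,0),fx=.75,fy=.75)
print(a.shape,b.shape)
cv2.imwrite("pics/c7.png",np.hstack([a,b]))
E
```

```text
[0.48162392 0.00139507 0.12094847] [-0.05  0.07  0.82]
False [ 4.80133389e-01 -4.36961143e-05  2.18078499e-03] [ 0.34 -0.58  0.64] 14.8333
[[349.15131208 227.42904829]] [[354.54903288 220.62108964]]
(450, 390, 3) (450, 382, 3)
```

View pics/c7.png

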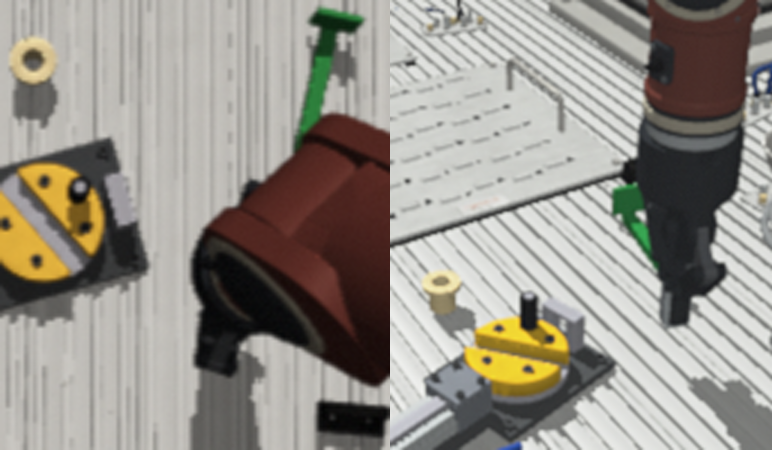

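There was no contact at a reported z of 0.002. The tip is visibly in the air, at c7 (677,322), with its shadow detached. So the readings do not describe the real fingertips and the cameras do. I'll compute the offset here.

```bash
python3 - <<'E'
from h import *
for nm,rep,pt,ps in (("t2",(.5413,.0661,.200),(327.6,206.5),(309.3,97.7)),("t4",(.5517,.1042,.048),(298,209),(287,180.7)),("t5",(.547,.0922,.198),(310,204),(293.3,101.7)),("t7",(.4801,0,.0022),(351.5,251.5),(357.6,202.5))):
    x,r=tri(pt,ps);print(nm,x,r,(x-rep).round(4))
crop("t7",320,215,60,50,10,out="t7z");crop("s7",325,150,70,75,8,out="s7z")
a=cv2.imread("pics/t7z.png");b=cv2.imread("pics/s7z.png")
a=cv2.resize(a,(400,333));b=cv2.resize(b,(400,428));a=cv2.copyMakeBorder(a,0,95,0,0,0);cv2.imwrite("pics/c7z.png",np.hstack([a,b]))
E
```

```text
t2 [0.4978 0.0825 0.2641] [0.0124] [-0.0435  0.0164  0.0641]
t4 [0.5078 0.1205 0.1194] [0.008] [-0.0439  0.0163  0.0714]
t5 [0.5009 0.1092 0.2628] [0.0112] [-0.0461  0.017   0.0648]
t7 [0.4337 0.019  0.0849] [0.0174] [-0.0464  0.019   0.0827]
```

View pics/c7z.png

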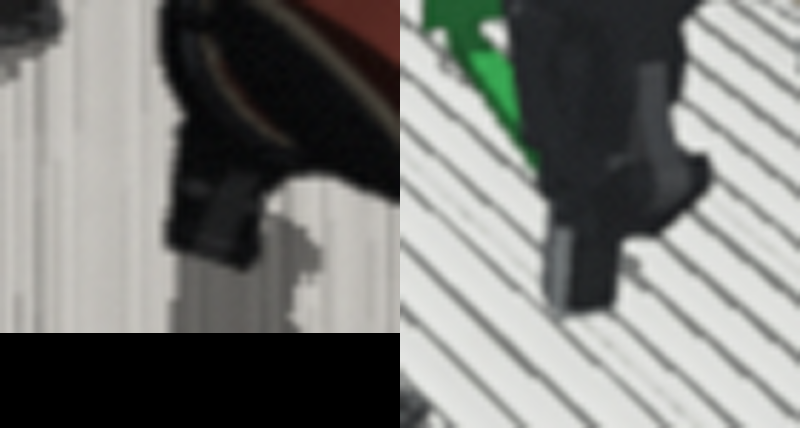

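```bash
cat > fit2.py <<'E'
from h import *
import fk as F,pickle,itertools
from scipy.optimize import least_squares
K=pickle.load(open("kin.pkl","rb"))
q4=np.array([ 0.172,0.744,-0.646,1.824,0.615,0.785,-1.083]);q5=np.array([.281,.563,-.778,1.677,.436,1.088,2.227])
q2=np.array([.34,.55,-.79,1.70,.43,1.08,-.88]);q7=manip.current_joint_pos()
tips=[(q2,(327.6,206.5),(309.3,97.7)),(q4,(298,209),(287,180.7)),(q5,(310,204),(293.3,101.7)),(q7,(351.5,251.5),(357.6,202.5))]
caps=[(q4,(294.5,170),(276.7,11)),(q5,(305.8,133.8),None),(q7,(366.7,226.7),None)]
def model(dq,d,dl):
    o=[]
    for q,pt,ps in tips:
        x,r,_=F.fk(q+dq,K); x=x+r.apply([dl,0,0]); o+=list(proj("top",x)[0]-pt)+list(proj("scene",x)[0]-ps)
    for q,pt,ps in caps:
        _,_,fr=F.fk(q+dq,K); x=fr[5][0]+fr[5][1].apply([0,d,0]); o+=list(proj("top",x)[0]-pt)
        if ps is not None:o+=list(proj("scene",x)[0]-ps)
    return np.array(o)
if __name__=="__main__":
    print(model(np.zeros(7),.042,0).round(1))
    for useL in (0,1):
      out=[]
      for S in [(i,) for i in range(6)]+list(itertools.combinations(range(6),2)):
        def f(v):
            dq=np.zeros(7);dq[list(S)]=v[2:];return model(dq,v[0],v[1]*useL)
        s=least_squares(f,np.r_[.042,0,np.zeros(len(S))]);out.append((np.sqrt((s.fun**2).mean()),[i+1 for i in S],s.x.round(3),s.fun.round(0)))
      out.sort(key=lambda t:t[0])
      for o in out[:6]: print(useL,*o)
E
python3 fit2.py
```

```text
[  0.9 -22.9  -0.7  23.7   4.4 -18.2  -0.3  17.3   3.8 -24.    0.1  22.6
  -2.3 -24.1  -3.1  18.1  -2.1   1.9  -1.6  -1.4  -1.2   3.5   0.    3.3]
0 11.091692529891535 [2, 6] [ 0.038 -0.083 -0.031  0.044] [  7. -18.   8.  17.  11. -17.   7.   9.  10. -19.   9.  15.   5. -23.
   5.  11.  -0.   1.   0. -14.   1.   6.   4.   3.]
0 11.226204958947203 [2, 4] [ 0.031  0.587 -0.046  0.025] [  3. -18.   4.  18.   7. -16.   3.  10.   6. -19.   5.  17.   1. -22.
   2.  12.   4.   5.   5. -15.   4.  13.   7.   7.]
0 11.36273182029882 [3, 6] [ 0.029 -0.019 -0.038  0.075] [ -1. -10.   5.  27.   4.  -9.   4.  21.   2. -11.   6.  26.  -3. -16.
   2.  21.  -4.  -3.  -5.  -7.  -2.  -0.  -0.  -2.]
0 11.538185925599253 [2, 5] [ 0.038  1.096 -0.037 -0.054] [ -6. -21.  -5.  18.   1. -19.  -4.  11.  -3. -22.  -5.  16.  -3. -26.
  -5.  11.  -1.  -0.  -1. -17.  -0.   6.   3.   2.]
0 11.817196350439845 [4, 6] [ 0.042 -0.042 -0.014  0.055] [  7. -18.   7.  22.  10. -16.   7.  15.  10. -20.   8.  21.   4. -22.
   4.  16.  -2.  -2.  -3.  -4.  -1.  -1.   0.  -0.]
0 11.846448134758369 [5, 6] [ 0.039 -0.001 -0.026
[... 415 characters left out ...]
2.
  1.  9.  5.  6.  5.  1.]
1 5.180910970460669 [4, 5] [ 0.031 -0.073  0.042 -0.125] [-9. -8. -1.  0. -1. -3.  4.  1. -7. -9. -1. -0. -3. -8.  6.  2.  3.  5.
  4.  3.  6.  8.  4.  7.]
1 5.366436293747219 [3, 4] [ 0.007 -0.075 -0.054  0.069] [-7. -8.  1. -0. -4. -3.  1.  1. -5. -9.  1. -1. -8. -7.  3.  3.  5.  5.
  5.  3.  8. 11.  6.  5.]
1 5.895349120931884 [3, 6] [ 0.019 -0.047 -0.074  0.133] [ -2.  -6.   7.   1.   2.  -7.   4.   1.   0.  -7.   7.   0.  -2. -14.
   4.   3.  -7.  -6.  -9. -11.  -5.  -2.  -3.  -6.]
1 6.695713344994664 [3, 5] [ 0.063 -0.058  0.074 -0.252] [ -9. -14.  -4.   2.   4.  -9.   6.   3.  -7. -15.  -4.   2.   4. -14.
  10.   3.  -2.  -1.  -3.  -1.   2.  -5.  -2.   3.]
```

Across three poses the wrist cap agrees with the model (within about 4 px), while the fingertips disagree. I'll settle the offset by contact: keep lowering gently here over bare worktop until it touches, then look.

```bash
python3 - <<'E'
from h import *
for z in (-.02,-.035,-.05,-.065,-.08,-.09):
    try: r=manip.movel([.48,0.0,z],rate=.06,force_limit=4)
    except Exception as e: print(z,type(e),e);break
    print(z,r,manip.current_tool_pos().round(4),manip.current_contact_force().round(2))
    if r:break
print(manip.current_joint_pos().round(3),manip.current_time_s())
snap("top","t8",300,190,100,100,4); snap("scene","s8",310,120,100,130,3)
a=cv2.imread("pics/t8.png");b=cv2.imread("pics/s8.png")
cv2.imwrite("pics/c8.png",np.hstack([a,cv2.copyMakeBorder(b,0,10,0,0,0)[:400]]) if b.shape[0]>=390 else a)
E
```

```text
-0.02 False [ 4.797e-01  1.000e-04 -2.040e-02] [-0.13  0.35 -0.  ]
-0.035 False [ 0.4796 -0.     -0.0354] [-0.19 -0.39  0.04]
-0.05 True [ 4.809e-01  2.000e-04 -3.920e-02] [-0.57  0.73  7.51]
[ 0.259  0.787 -0.465  2.092  0.817  0.452  2.01 ] 16.0583
```

View pics/c8.png

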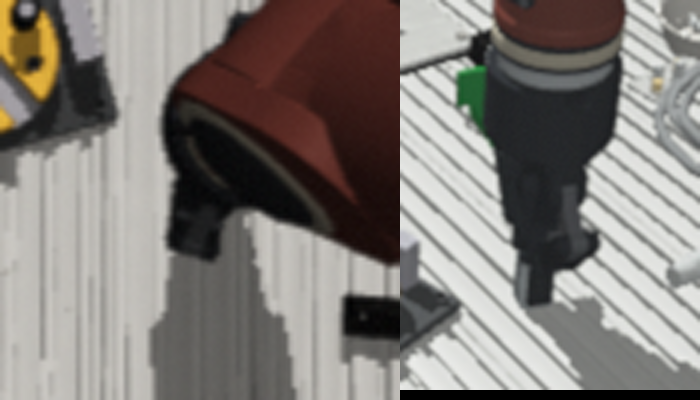

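It touched at a reported z of −0.039, and the shadow now meets the tip in both views: c8 top at (195,252), scene at (535,303). That gives a definite z offset of about 39 mm, and I can now cast the tip onto z = 0.

```bash
python3 - <<'E'
from h import *
tp=lambda x,y:(300+(x+.5)/4-.5,190+(y+.5)/4-.5); sp=lambda x,y:(310+(x+.5)/3-.5,120+(y+.5)/3-.5)
print("top bottom edge corners",cast("top",[tp(168,247),tp(215,260),tp(195,250)],0).round(4).tolist())
print("scene corners",cast("scene",[sp(117,302),sp(150,304),sp(132,303)],0).round(4).tolist())
crop("t8",330,230,40,35,16,out="a");crop("s8",340,190,40,40,14,out="b")
a=cv2.resize(cv2.imread("pics/a.png"),(400,350));b=cv2.resize(cv2.imread("pics/b.png"),(400,400))
cv2.imwrite("pics/c8z.png",np.hstack([cv2.copyMakeBorder(a,0,50,0,0,0),b]))
E
```

```text
top bottom edge corners [[0.4283, 0.0159, 0.0], [0.4218, -0.0093, 0.0], [0.427, 0.0014, 0.0]]
scene corners [[0.4883, 0.0074, 0.0], [0.4764, -0.0092, 0.0], [0.4828, -0.0001, 0.0]]
```

View pics/c8z.png

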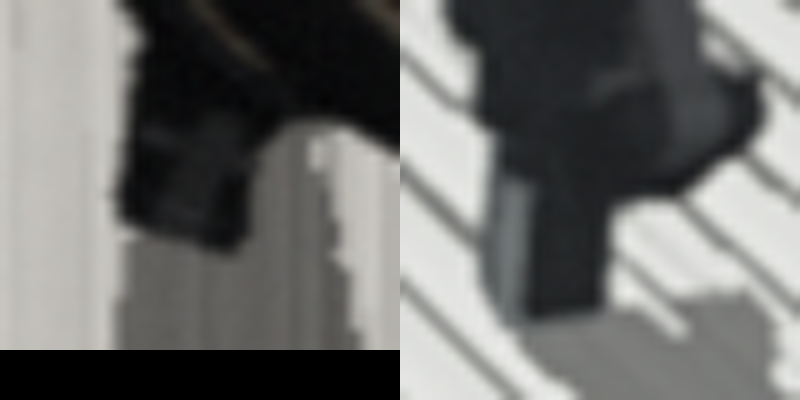

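This resolves it. Cast at z = 0, the scene tip lands at (0.483, 0.000), which matches the reported xy (0.481, 0.000). The hand is therefore vertical and correct in x and y. What I took for the tip in the top view was the knuckle sticking out along the jaw axis. The only real error is length: the true fingertips sit about 39 mm above the reported TCP. I'll compensate with z_cmd = z_true − 0.039 and redo the push.

```bash
cat >> h.py <<'E'
DZ=-.039
QF=quat(N_)
E
python3 - <<'E'
from h import *
manip.movel([.48,0,.12+DZ],rate=.25)
manip.movel(D(-.047,.0285,.12+DZ),QF,rate=.2)
print(manip.movel(D(-.047,.0285,.050+DZ),QF,rate=.1,force_limit=8)); manip.hold(.2)
print(manip.current_tool_pos()-D(-.047,.0285,.050+DZ),manip.current_contact_force().round(2))
for s in (-.036,-.028,-.02,-.012,-.008):
    r=manip.movel(D(s,.0285,.049+DZ),QF,rate=.03,force_limit=15); p=manip.current_tool_pos(); f=manip.current_contact_force()
    print(s,r,((p[:2]-C)@N_).round(4),((p[:2]-C)@E_).round(4),p[2].round(4),f.round(2))
    if r: break
print(manip.current_time_s())
snap("top","t9",240,140,100,100,4); snap("scene","s9",230,150,100,100,4)
cv2.imwrite("pics/c9.png",np.hstack([cv2.imread("pics/t9.png"),cv2.imread("pics/s9.png")]))
E
```

```text
False
[0.00050887 0.00012841 0.00066408] [-0.02 -0.12  0.07]
-0.036 False -0.0356 0.0284 0.01 [-0.21  0.72 -0.29]
-0.028 False -0.0295 0.0294 0.0098 [ 1.06 -3.6  -0.33]
-0.02 False -0.0191 0.028 0.0101 [ 1.32 -1.9   0.45]
-0.012 False -0.0106 0.0279 0.0101 [ 0.19 -0.58 -0.14]
-0.008 False -0.0074 0.0277 0.0099 [-0.28 -0.73  0.34]
20.4917
```

View pics/c9.png

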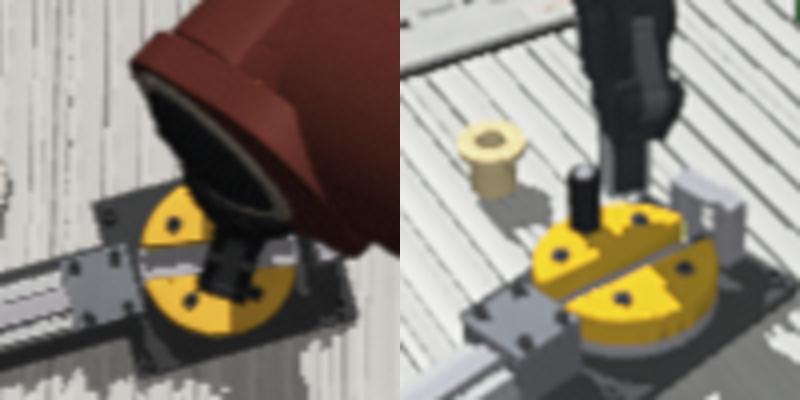

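The disc turned: in the scene crop the stud top is now at (584,172) and the slot is nearly in line with the guide. I'll measure the remaining angle.

```bash
cat >> h.py <<'E'
def studang(px,n="scene"):
    p=cast(n,[px],.062)[0,:2]-C; return (p@U).round(4),(p@V).round(4),np.degrees(np.arctan2(p@V,p@U)).round(1)
E
python3 - <<'E'
from h import *
print(studang((230+(584-400+.5)/4-.5,150+(172.5)/4-.5)))
print("initial check",studang((170+609.5/5-.5,170+106.5/5-.5)))
# slot edges in top: yellow boundary left part
tp=lambda x,y:(240+(x+.5)/4-.5,140+(y+.5)/4-.5)
for z,a,b in((.032,(140,247),(200,243)),(.032,(148,281),(205,273)),(.032,(140,247),(295,233))):
    p=cast("top",[tp(*a),tp(*b)],z)[:,:2];d=p[1]-p[0];print(np.degrees(np.arctan2(d@V,d@U)).round(1))
crop("t9",270,180,50,50,14,out="t9z")
E
```

```text
(np.float64(0.007), np.float64(0.032), np.float64(77.6))
initial check (np.float64(0.0305), np.float64(0.0151), np.float64(26.4))
-11.7
-7.5
-10.3
```

View pics/t9z.png

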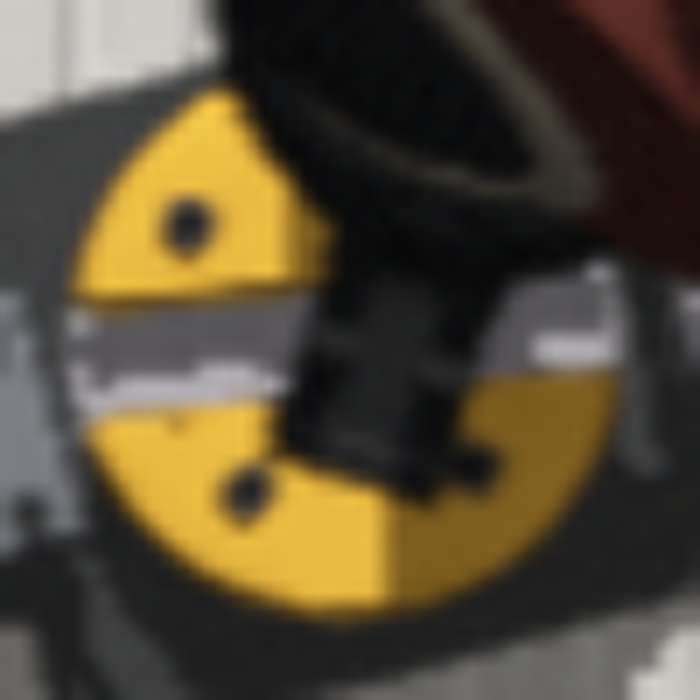

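```bash
python3 - <<'E'
from h import *
tp=lambda x,y:(270+(x+.5)/14-.5,180+(y+.5)/14-.5)
for a,b in(((85,428),(615,371)),((80,300),(300,285))):
    p=cast("top",[tp(*a),tp(*b)],.032)[:,:2];d=p[1]-p[0];print(np.degrees(np.arctan2(d@V,d@U)).round(1))
print(manip.movel(D(-.0026,.0285,.049+DZ),QF,rate=.02,force_limit=15)); manip.hold(.15)
p=manip.current_tool_pos();print(((p[:2]-C)@N_).round(4),manip.current_contact_force().round(1))
manip.movel(D(-.014,.0285,.049+DZ),QF,rate=.08)
manip.movel(D(-.014,.0285,.14+DZ),QF,rate=.25)
# retreat toward rail end, up high
manip.movel(np.r_[.48,-.02,.16+DZ],QF,rate=.3)
print(manip.current_time_s())
snap("top","t10",185,140,150,130,5); snap("scene","s10",170,170,160,130,5)
E
```

```text
-9.3
-11.6
False
-0.0027 [-1.7 -1.7 -0.5]
22.5833
```

View pics/t10.png

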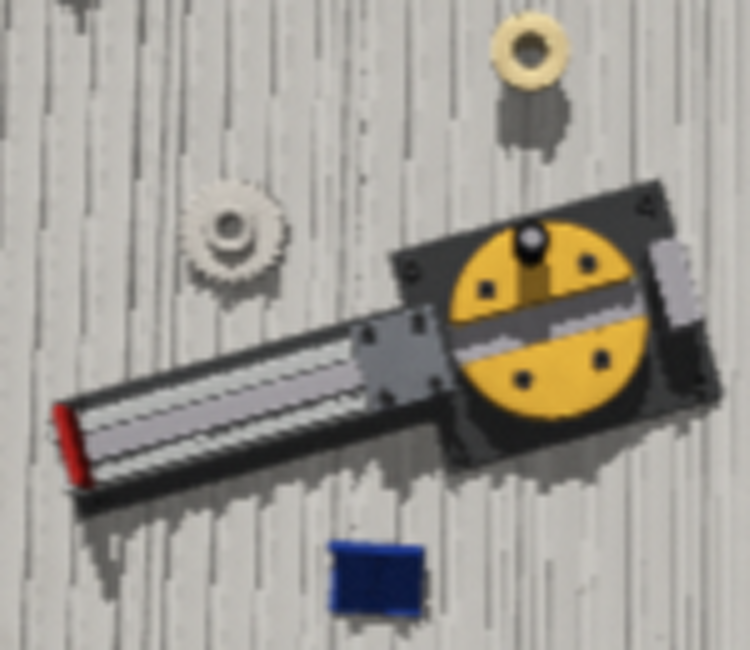

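View pics/s10.png

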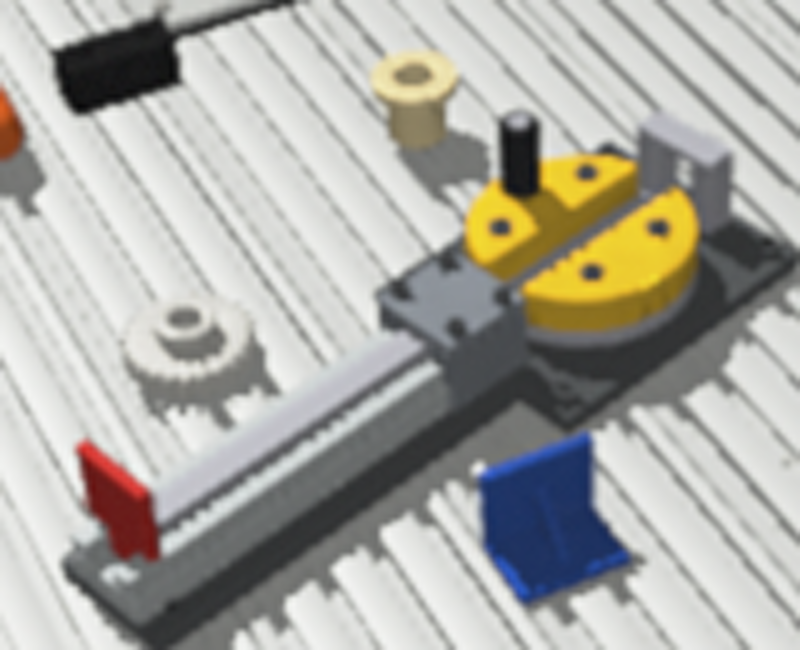

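The slot (453,323)→(632,278) now parallels the rail to within about 1°, with the stud at (531,240) on the +y side. The bar, plate (72,445), gear, bracket and bushing are unmoved. Next I'll go behind the plate and push.

```bash
python3 - <<'E'
from h import *
ok={}
for nm,q in(("U",quat(U)),("-U",quat(-U))):
    js=[manip.inverse_kinematics(W(x,0,z+DZ),q) for x,z in((-.232,.14),(-.232,.038),(-.15,.038),(-.095,.038),(-.11,.14))]
    print(nm,[None if j is None else np.round(j,2).tolist() for j in js])
print(manip.current_joint_pos().round(2))
E
```

```text
U [[-0.69, 0.6, 0.02, 1.76, -0.01, 0.78, -0.38], [-0.72, 0.75, 0.07, 1.83, -0.09, 0.56, -0.31], [-0.57, 0.73, 0.05, 1.89, -0.07, 0.52, -0.18], [-0.47, 0.72, 0.04, 1.92, -0.06, 0.5, -0.1], [-0.47, 0.56, 0.01, 1.84, -0.01, 0.74, -0.17]]
-U [[-0.19, 0.73, -0.83, 1.74, 0.65, 0.96, 2.16], [-0.25, 0.86, -0.72, 1.81, 0.79, 0.78, 2.04], [-0.1, 0.84, -0.71, 1.88, 0.8, 0.74, 2.15], [-0.0, 0.83, -0.71, 1.9, 0.81, 0.72, 2.23], [0.05, 0.7, -0.84, 1.82, 0.65, 0.92, 2.34]]
[ 0.5   0.55 -0.75  1.97  0.51  0.81  2.32]
```

```bash
python3 - <<'E'
from h import *
q=quat(-U)
manip.goto(W(-.234,0,.14+DZ),q); manip.hold(.15)
p=manip.current_tool_pos(); d=p[:2]-C; print((d@U).round(4),(d@V).round(4),p[2],manip.current_time_s())
r=manip.movel(W(-.234,0,.039+DZ),q,rate=.1,force_limit=6); manip.hold(.15)
p=manip.current_tool_pos(); d=p[:2]-C; print(r,(d@U).round(4),(d@V).round(4),p[2],manip.current_contact_force().round(1),manip.current_time_s())
snap("scene","s11",150,200,110,110,5);snap("top","t11",170,180,110,90,5)
cv2.imwrite("pics/c11.png",cv2.resize(np.hstack([cv2.imread("pics/s11.png")[:450],cv2.imread("pics/t11.png")]),(0,0),fx=.7,fy=.7))
E
```

```text
-0.2319 0.0006 0.10092319243514322 24.2
False -0.2343 0.0005 0.0006830431240253607 [ 0.1  0.5 -1.4] 25.5083
```

View pics/c11.png

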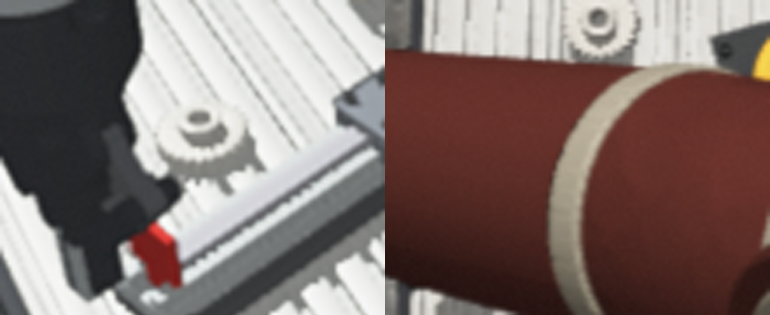

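The fingertips are behind the plate: tip at about (95,295) in the scene crop, red plate at (155,255). The knuckle sits above and clear of the gear. I'll push in stages with a force limit.

```bash
python3 - <<'E'
from h import *
q=quat(-U)
print(proj("scene",W(-.234,0,.039)))
for x in (-.215,-.2,-.18,-.16):
    r=manip.movel(W(x,0,.039+DZ),q,rate=.05,force_limit=14)
    p=manip.current_tool_pos(); d=p[:2]-C; f=manip.current_contact_force();print(x,r,(d@U).round(4),(d@V).round(4),p[2].round(4),"fU",(f[:2]@U).round(1),"fV",(f[:2]@V).round(1),f[2].round(1))
    if r:break
print(manip.current_time_s())
snap("scene","s12",170,170,160,130,5)
E
```

```text
[[178.06095681 282.69474428]]
-0.215 False -0.2143 0.0 -0.0001 fU 0.4 fV -0.3 0.6
-0.2 False -0.1991 0.0 -0.0001 fU -0.3 fV -0.7 -0.6
-0.18 False -0.1791 -0.0 -0.0001 fU -0.7 fV -0.1 0.0
-0.16 False -0.1591 -0.0001 -0.0001 fU -0.0 fV -0.7 -0.5
27.6917
```

View pics/s12.png

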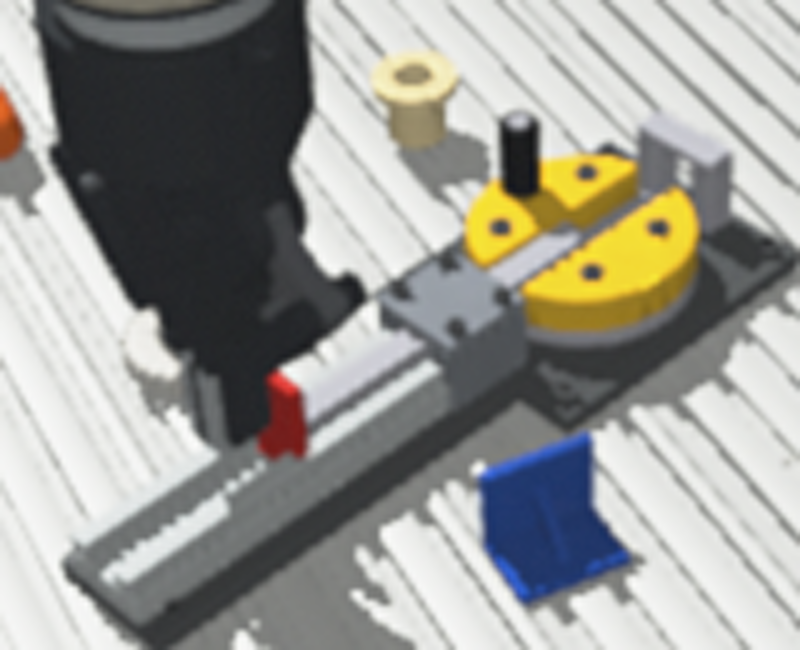

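The bar is sliding and its nose is now in the slot at (570,240). I'll continue to the stop.

```bash
python3 - <<'E'
from h import *
q=quat(-U)
for x in (-.14,-.12,-.108,-.09):
    r=manip.movel(W(x,0,.039+DZ),q,rate=.05 if x<-.1 else .03,force_limit=14)
    p=manip.current_tool_pos(); d=p[:2]-C; f=manip.current_contact_force();print(x,r,(d@U).round(4),(d@V).round(4),p[2].round(4),"fU",(f[:2]@U).round(1),"fV",(f[:2]@V).round(1),f[2].round(1))
    if r:break
manip.hold(.25)
print(manip.current_time_s())
snap("scene","s13",170,170,160,130,5)
E
```

```text
-0.14 False -0.1391 -0.0 -0.0001 fU 0.2 fV -0.7 -0.0
-0.12 False -0.1191 -0.0001 -0.0002 fU 0.4 fV 0.3 -0.6
-0.108 False -0.1071 -0.0001 -0.0002 fU 0.6 fV -0.4 -0.2
-0.09 True -0.0996 -0.0003 -0.0 fU -1.0 fV -0.1 1.0
30.0083
```

View pics/s13.png

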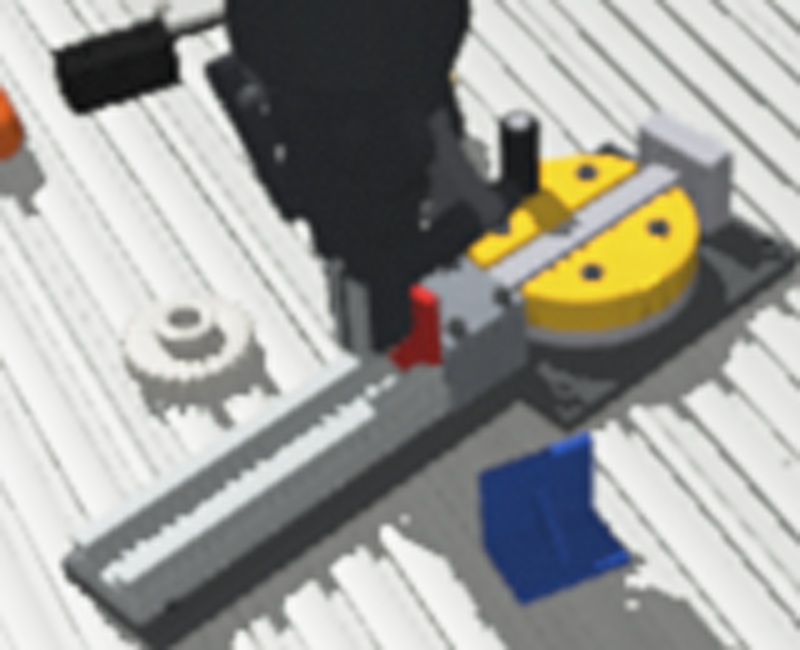

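The stop force triggered at x = −99.6 mm, against −99 expected for home, and the plate is against the guide. I'll back off, rise and check.

```bash
python3 - <<'E'
from h import *
q=quat(-U)
manip.movel(W(-.135,0,.039+DZ),q,rate=.08)
manip.movel(W(-.135,0,.17+DZ),q,rate=.25)
manip.movel(np.r_[.48,-.03,.2+DZ],q,rate=.3)
manip.hold(.2)
print(manip.current_time_s(),manip.current_contact_force().round(2))
snap("top","t14",185,140,150,130,5); snap("scene","s14",170,170,160,130,5)
E
```

```text
32.6167 [ 0.69 -0.14 -0.14]
```

View pics/t14.png

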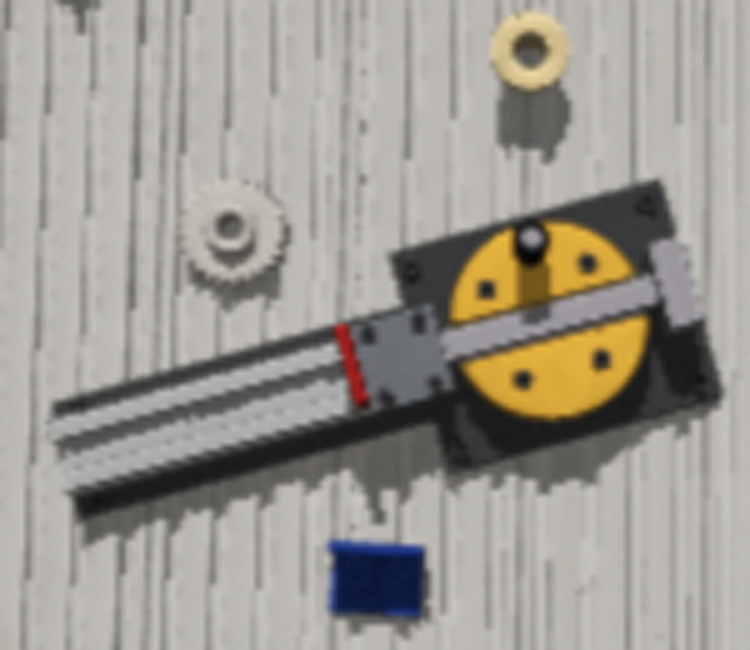

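View pics/s14.png

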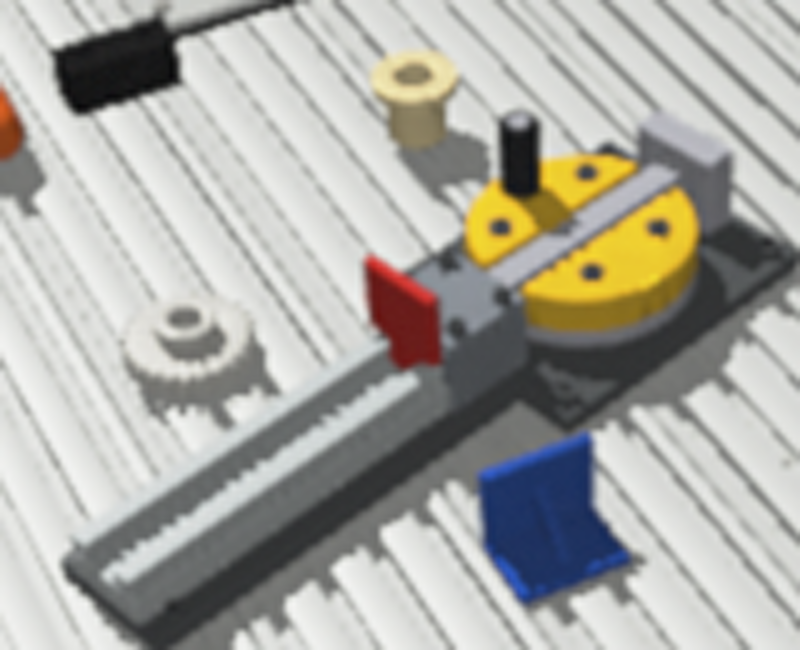

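The red plate at (352,365) in the top crop is flush against the guide, and the bar runs straight through the slot into the keeper at (660,290). The gear, bushing and bracket are at their original pixels and the hand is clear. I'll hand in.

```bash
python3 - <<'E'
from h import *
print(manip.current_tool_pos().round(3),abs(manip.current_qd()).max().round(4),manip.current_contact_force().round(2))
order.sign_off()
E
```

```text
[ 0.48  -0.029  0.161] 0.0071 [-0.44 -0.32 -1.22]
the job is handed in; nothing more can be done
```

The spindle fixture is locked and the job is handed in, at about 33 s on the robot's clock. I turned the disc about 65° by pushing the stud with closed fingertips. I then pushed the bar by its end plate until the force stop against the guide, backed off and raised the hand.

**Last checks:**
- **Disc:** after the turn the slot was within about 1° of the rail. In the final pictures the bar lies straight through it.
- **Bar:** the push stopped with the tool at fixture x = −99.6 mm, against −99 mm expected for home. The pictures show the plate against the guide and the nose in the keeper.
- **Loose parts:** the gear, bushing and bracket are at their starting pixels.
- **Hand:** clear, with only noise on the force reading (about 1 N).

**What disagreed:**
- **Fingertip height:** the real fingertips sit about 39 mm above the reported tool point. My first stud push therefore passed over the stud without touching anything. A light touch on bare worktop gave contact at a reported z of −39 mm. I corrected every later height by that, and both pushes then landed as planned.
- **A misreading of mine:** for a while I took the gripper's knuckle for the fingertip in the top view. That suggested a tilt and sideways offset that do not exist.

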